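# Knock the stuck plates out of the nest fixture, rack them and cover the fixture

## Task

Clear the nest fixture: lift the knockout rod under each stuck plate by its knob so that the plate is pushed up out of its pocket, and stack all the plates on the inclined rack, one on top of another, each lying flat, straight and midway across the deck with a short end against the stop at the low end. Then put the cover plate on the empty fixture, lowered over the two locating pins until it lies flush, and leave every knockout rod pushed right down again. Leave the loupe, the collet and the marker where they are.

Things in the scene. Friction and masses are not known exactly. Their poses are not given: they have to be found in the camera images.
- fixture: Nest fixture, fixed: dark steel die plate 92 (x) x 204 (y) mm, flat top 55 mm above the bench. Origin: centre of underside, z up. Three pockets in its top at x = 0, y = +54 (a), 0 (b), -54 mm (c), 62 (x) x 38 (y) mm, 13 mm deep, with a knockout bore in the floor. Two pins, 10 mm thick, tapered tips, stand 18 mm above the top at (x, y) = (30, 88) and (-30, -88) mm.
- plate_a: Loose aluminium plate 60 (x) x 36 (y) x 12 mm, 0.08 kg; origin: centre of underside. May be absent. Starts in pocket a, its top 1 mm below the fixture's top with 1 mm play all round: cannot be gripped there. With the rod fully up it stands 10 mm proud, its lowest 2 mm still in the pocket; grip it across its 36 mm width (y). All plates are alike.
- rod_a (a joint): Lift of the knockout rod under pocket a, m: 0 = right down (start), 0.0125 = fully up, at its stop. Vertical. Its top is 14 mm wide and lies 1.5 mm below the pocket floor at 0. Stiff: about 5 N to move either way; stays where it is left.
- rod_a_knob (a point): Middle of the knob of rod a: upright black cylinder 16 mm thick, 22 mm high (this point +-11 mm) on an 8 mm stem, 72 mm in front (-x of the fixture) of the pocket's middle, 18 mm clear of the die plate. Rises with the rod; 41 mm above the bench when the rod is down. Lift it to raise the rod, push it to lower it.
- plate_b: Loose aluminium plate 60 (x) x 36 (y) x 12 mm, 0.08 kg; origin: centre of underside. May be absent. Starts in pocket b, its top 1 mm below the fixture's top with 1 mm play all round: cannot be gripped there. With the rod fully up it stands 10 mm proud, its lowest 2 mm still in the pocket; grip it across its 36 mm width (y). All plates are alike.
- rod_b (a joint): Lift of the knockout rod under pocket b, m: 0 = right down (start), 0.0125 = fully up, at its stop. Vertical. Its top is 14 mm wide and lies 1.5 mm below the pocket floor at 0. Stiff: about 5 N to move either way; stays where it is left.
- rod_b_knob (a point): Middle of the knob of rod b: upright black cylinder 16 mm thick, 22 mm high (this point +-11 mm) on an 8 mm stem, 72 mm in front (-x of the fixture) of the pocket's middle, 18 mm clear of the die plate. Rises with the rod; 41 mm above the bench when the rod is down. Lift it to raise the rod, push it to lower it.
- plate_c: Loose aluminium plate 60 (x) x 36 (y) x 12 mm, 0.08 kg; origin: centre of underside. May be absent. Starts in pocket c, its top 1 mm below the fixture's top with 1 mm play all round: cannot be gripped there. With the rod fully up it stands 10 mm proud, its lowest 2 mm still in the pocket; grip it across its 36 mm width (y). All plates are alike.
- rod_c (a joint): Lift of the knockout rod under pocket c, m: 0 = right down (start), 0.0125 = fully up, at its stop. Vertical. Its top is 14 mm wide and lies 1.5 mm below the pocket floor at 0. Stiff: about 5 N to move either way; stays where it is left.
- rod_c_knob (a point): Middle of the knob of rod c: upright black cylinder 16 mm thick, 22 mm high (this point +-11 mm) on an 8 mm stem, 72 mm in front (-x of the fixture) of the pocket's middle, 18 mm clear of the die plate. Rises with the rod; 41 mm above the bench when the rod is down. Lift it to raise the rod, push it to lower it.
- cover: Loose cover plate, aluminium, 88 (x) x 204 (y) x 6 mm, 0.3 kg. Origin: centre of underside. Upright black grip bar in the middle of its top: 14 mm thick (x), 60 mm long (y), from 6 to 34 mm above the underside. Two through holes 12.4 mm wide at (x, y) = (30, 88) and (-30, -88) mm, for the fixture's pins; it also fits turned by half a turn.
- rack_deck: Sloping deck of the inclined rack, fixed. Origin: where deck face and stop meet at the low end, mid width, 24 mm above the bench; x up the slope (20 degrees), y across, z normal to the deck. Deck 100 mm long, 80 mm wide, no side walls; the stop is a 6 mm wall at x = 0 (on the -x side), 44 mm high, square to the deck. A plate against the stop has its middle at x = 30 mm.
- rack: Base of the inclined rack, 120 x 84 mm, fixed; origin: centre of the underside, x points to the rack's high end.
- loupe: Bystander: black loupe, 36 mm wide, 19 mm high; origin: centre of the underside.
- collet: Bystander: spring collet standing upright, 28 mm wide, 36 mm high; origin: centre of the underside.
- marker: Bystander: marker pen 122 mm long (y), 13 mm thick, lying; origin: middle of the underside.

How it is judged:
By the outcome, as a careful person would: the job done as asked, in the order asked, and still so for the second after the job is handed in, with the robot touching nothing.
Of plate_a, plate_b, plate_c only 2 to 3 are there at a start; the rules pass over those that are not, and their reading is None.
At some moment in a run one of cover may be knocked a few centimetres aside while the robot is not near it.
Once in a run the grip may slacken for a moment while it holds something.
It also fails if it takes over 210 s, if anything falls off the work surface, if the arm or the gripper's body presses on something with over 40 N, if the wrist force passes 120 N, or if a joint passes its speed limit or range.

## Robot

A 7-joint arm with a two-finger parallel gripper is mounted at the origin on a cart in front of the work surface, level with it; the furniture and walls round the work are solid. World frame = base frame: x ahead of the robot, y to its left, z up, the work surface at z = 0. Lengths are in m, angles in rad, forces in N, time in s.
With the tool pointing down it reaches from about 0.4 to 0.75 m from the base axis. Payload 19.5 kg.
Tool frame: the origin (TCP) lies midway between the tips of the shut fingers; the grasp point (between the pads) lies 19 mm behind it; z points along the fingers, y is the line along which they close (so a half turn about z gives the same grasp; the last joint's range is limited). The gripper opens to 85 mm and grips with 20 to 120 N. Pads are 22 mm wide; open, the fingers measure 114 mm over their backs; the gripper's body (76 mm by 85 mm) begins 54 mm behind the grasp point. The pads swing forward as they close: fully open they stand 13 mm farther back than shut.
Start: joints at [-1.2, 0.707, -0.028, 1.485, 0.022, 0.951, -0.075], TCP at [0.231, 0.527, 0.231] pointing down, gripper open.
Joint ranges: [-2.71, 2.71], [-0.32, 2.16], [-1.57, 1.52], [0, 2.45], [-1.46, 4.6], [0, 2.02], [-2.83, 2.83]. Speed limits (rad/s): [1.89, 1.89, 2.57, 2.57, 3.01, 3.01, 3.01].

## Interface

Orientations are given as a unit quaternion [x, y, z, w].
In Python, from station import * gives the robot as it stands. The module is installed in compiled form; this text tells all that it offers.
- The arm moves only by the shell command python3 -m jog 'ROWS' [FORCE]. ROWS is JSON, a list of rows, each a list of 3 entries, a list of its own where there are three numbers: the shift along the tool's x, y, z in units of 0.2 m (1.0 is 0.2 m), then the turn, a rotation vector about the tool's x, y, z in units of 30 degrees (1.0 is 30 degrees), then the closure, from -1 (fully open) to 1 (shut). In form: [[[tx, ty, tz], [wx, wy, wz], gripper], ...]. A call has 1 to 8 rows; each row shifts and turns the commanded pose from where the row before left it, along the tool's axes as they then stand; what a row does not reach is not made up. A row lasts 1/8 s, in which the tool goes at most 62.5 mm and 10.7 degrees, less where a joint would pass 70% of its speed; a pose out of reach is approached as far as the arm can. A call with a number of a shift or a turn outside -1 to 1 is refused whole. A call with a gripper value outside its range is refused whole. The fingers move at their own pace and stop on an object; FORCE is the grip in N (left out, the last holds). Time passes only in rows, so rows that do not move let the fingers close. It gives the time, the measured TCP pose, the force, the opening and the grip force at its end, in the units of the state.
- state(): the state, without advancing time (a new reading comes with each control period).
- snapshot(name): name is "side" or "top" or "wrist"; returns (picture, depth): 384x512x3 uint8, red, green, blue; 384x512 float32, m along the optical axis (not along the pixel's ray), 0 where there is no reading.
- camera_info(name): a dict with "camera_matrix" (3x3 intrinsics, pixels), "view" (4x4, takes a point from world to camera coordinates); the wrist camera has in their place "hand_eye" (4x4, takes a point from camera to tool coordinates, whose origin is the TCP and whose axes are the flange's). Camera axes: x right, y down, z forward; pixel columns grow to the right and rows downward; lengths in m; the calibration is good to about 2 mm. A picture is of the moment at which its call begins: read the wrist's pose just before it. camera_info takes no time and is no camera call.
- sign_off(): hands the job in; it is judged then, once.
The state is a dict: "t": time; "joints": joint angles; "qd": joint speeds; "effort": joint torques, N m; "ee_pos": TCP position; "tool_rot": TCP orientation; "contact_force": force on the tool from outside, world axes, zero at the start; "ft_torque": the same for the moment, N m; "width": finger opening in m; "gripper_force": force on a finger pad.
Only numpy, scipy, OpenCV 4.12 (cv2) and the standard library are available. Lean on these libraries where they do the work, as an engineer would, in place of code of your own. Each camera call takes 0.05 s, during which the arm holds its last target. There are 200 camera calls.

## Working session

There is one attempt and no reset: what is moved stays moved. The work goes in short steps, Python scripts to look and compute and a shell command to move; the robot and the scene stay as the last step left them, time stands still between calls to the robot, and variables do not carry over. Pictures are saved under pics/ and viewed, at most 14 in all, crops included, and the job is handed in when it is done.

```bash
mkdir -p pics; ls; cat > h.py <<'E'
from station import *
import numpy as np, cv2
from scipy.spatial.transform import Rotation as R
def cloud(n):
    s=state(); rgb,d=snapshot(n); ci=camera_info(n); K=np.array(ci["camera_matrix"])
    v,u=np.mgrid[:384,:512]; P=np.stack([(u-K[0,2])/K[0,0]*d,(v-K[1,2])/K[1,1]*d,d,np.ones_like(d)],-1).astype(float)
    if n=="wrist":
        T=np.eye(4);T[:3,:3]=R.from_quat(s["tool_rot"]).as_matrix();T[:3,3]=s["ee_pos"]
        M=T@np.array(ci["hand_eye"])
    else: M=np.linalg.inv(np.array(ci["view"]))
    W=(P@M.T)[...,:3]; W[d==0]=np.nan
    return rgb,W
def save(n,rgb): cv2.imwrite(f"pics/{n}.png",rgb[...,::-1])
E
python3 - <<'E'
from h import *
s=state(); print(s)
ims=[]
for n in("top","side"):
    rgb,W=cloud(n); np.savez(f"{n}.npz",rgb=rgb,W=W); ims.append(rgb); print(n,np.linalg.inv(np.array(camera_info(n)["view"])).round(3).tolist())
    save(n+"0",rgb)
print(np.array(camera_info("wrist")["hand_eye"]).round(3))
E
```

```text
pics
{'t': 0.0, 'joints': array([-1.19967397,  0.70707644, -0.02762962,  1.48498734,  0.02198288,
        0.95087164, -0.07548194]), 'qd': array([ 0.00012922,  0.00020244, -0.0013695 , -0.00035946, -0.00095601,
       -0.00113044,  0.00050079]), 'effort': array([ 1.31187917e-03, -8.83221817e+01,  1.23532042e+00, -2.36174798e+01,
        1.69826701e-02,  6.56621487e-03, -1.20781661e-05]), 'ee_pos': array([0.23057805, 0.52647065, 0.23084533]), 'tool_rot': array([ 2.04939945e-01,  9.78774411e-01, -5.10573487e-04, -1.01866297e-04]), 'contact_force': array([ 0.75827754, -0.18960858,  0.32452192]), 'ft_torque': array([-0.02071566,  0.0162069 , -0.04916917]), 'gripper_force': 0.0, 'width': 0.08528546887877861}
top [[0.008, -0.983, 0.182, 0.346], [-1.0, -0.011, -0.014, -0.0], [0.015, -0.182, -0.983, 0.995], [0.0, 0.0, 0.0, 1.0]]
side [[0.949, -0.21, 0.236, 0.332], [-0.316, -0.651, 0.69, -0.595], [0.009, -0.729, -0.684, 0.649], [0.0, 0.0, 0.0, 1.0]]
[[ 0.    -0.955 -0.296  0.075]
 [ 1.     0.001 -0.001  0.   ]
 [ 0.001 -0.296  0.955 -0.141]
 [ 0.     0.     0.     1.   ]]
```

View pics/top0.png

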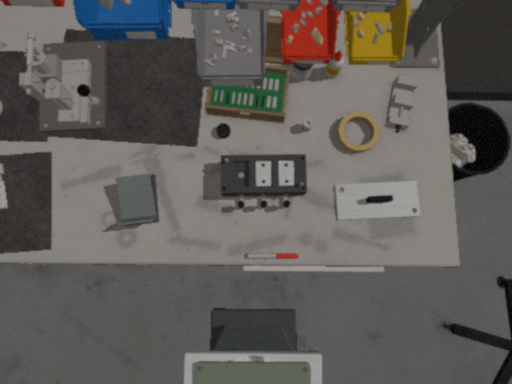

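View pics/side0.png

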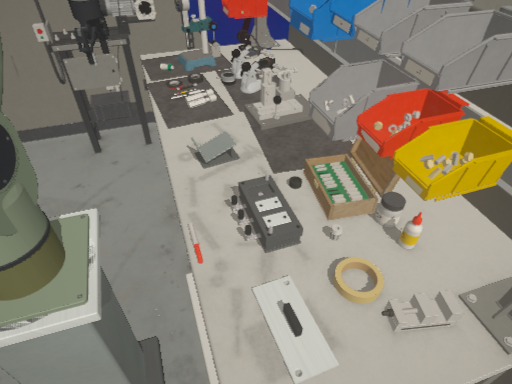

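The top view shows the fixture at (263,175). Pocket a, on the left at (241,172), is dark and empty; plates b (263,174) and c (286,173) are present. The knobs are at about (241,203), (263,203) and (286,203), the rack is at (137,198) with its stop side still unclear, and the cover is at (377,200) with its bar at (379,199). The side view agrees, and the rack looks high towards the robot's left.

```bash
cat > meas.py <<'E'
from h import *
def rect(P): 
    (c,s,a)=cv2.minAreaRect(P[:,:2].astype(np.float32)*1000); return np.round(c,1),np.round(s,1),round(a,1)
def top_layer(W,box,z0,z1):
    m=(W[...,0]>box[0])&(W[...,0]<box[1])&(W[...,1]>box[2])&(W[...,1]<box[3])&(W[...,2]>z0)&(W[...,2]<z1)
    return m
if __name__=="__main__":
    C={n:np.load(n+".npz") for n in("top","side")}
    W=C["top"]["W"]
    for nm,(v,u) in dict(fix=(188,263),pa=(172,241),pb=(167,263),pc=(167,286),ka=(203,241),kb=(203,263),kc=(203,286),rackl=(198,120),rackm=(198,137),rackr=(198,152),cov=(190,350),bar=(199,379),bench=(230,200)).items():
        print(nm,np.nanmedian(W[v-1:v+2,u-1:u+2].reshape(-1,3),0).round(4))
    for n in C:
        W=C[n]["W"]
        for nm,box,z0,z1 in [("fix",(.3,.6,-.16,.16),.047,.063),("cov",(.25,.55,-.42,-.12),.003,.0095),("bar",(.25,.55,-.4,-.12),.026,.045),("rack",(.25,.55,.17,.42),.008,.12)]:
            m=top_layer(W,box,z0,z1).astype(np.uint8)
            k,l,st,_=cv2.connectedComponentsWithStats(m)
            i=1+np.argmax(st[1:,4]); P=W[l==i]; print(n,nm,len(P),rect(P),np.median(P[:,2]).round(4),P[:,2].max().round(4))
            if nm=="rack":
                Q=P[P[:,2]>.02]; A=np.c_[Q[:,:2],np.ones(len(Q))]
                for _ in range(6):
                    f=np.linalg.lstsq(A,Q[:,2],rcond=None)[0]; r=abs(A@f-Q[:,2]); k=r<max(.002,np.percentile(r,70)); A,Q=A[k],Q[k]
                print("plane",f.round(4),len(Q),np.degrees(np.arctan(np.hypot(*f[:2]))),np.degrees(np.arctan2(f[1],f[0])),rect(Q),Q.min(0),Q.max(0))
E
python3 meas.py
python3 - <<'E'
import numpy as np,cv2
a=np.load('top.npz')["rgb"][130:240,90:440,::-1]
b=cv2.resize(np.load('side.npz')["rgb"][120:380,180:350,::-1],None,fx=2,fy=2)
cv2.imwrite('pics/t1.png',cv2.resize(a,None,fx=2.2,fy=2.2,interpolation=cv2.INTER_CUBIC))
E
```

```text
fix [ 0.5279 -0.0195  0.0552]
pa [0.5695 0.0333 0.0415]
pb [ 0.5794 -0.0192  0.0546]
pc [ 0.5798 -0.0739  0.0559]
ka [0.4925 0.0318 0.0521]
kb [ 0.4931 -0.0198  0.0523]
kc [ 0.4935 -0.0739  0.052 ]
rackl [0.503  0.3184 0.0417]
rackm [0.5037 0.2797 0.039 ]
rackr [0.5046 0.244  0.0372]
cov [ 0.5353 -0.2369  0.0058]
bar [ 0.5085 -0.2996  0.0349]
bench [ 4.329e-01  1.325e-01 -4.000e-04]
top fix 2449 (array([560.1, -20.7]), array([ 83.5, 202.2]), 1.3) 0.0548 0.063
top cov 2339 (array([ 508.2, -303.1]), array([ 88.5, 211.1]), 2.2) 0.0061 0.0095
top bar 147 (array([ 511.4, -303.1]), array([14., 60.]), 4.5) 0.0337 0.0386
top rack 1593 (array([497.2, 281.2]), array([113. ,  80.4]), 7.7) 0.0418 0.0691
plane [ 0.319   0.0391 -0.1312] 670 17.814542363745087 6.984655376632887 (array([506.5, 282.7]), array([93. , 81.1]), 6.8) [0.46513049 0.23695624 0.02836213] [0.54965679 0.32690041 0.05682071]
side fix 1771 (array([559.4, -21.3]), array([ 82.9, 206. ]), 0.7) 0.0519 0.0629
side cov 2764 (array([ 509.6, -305. ]), array([ 86.2, 204.8]), 2.4) 0.0041 0.0094
side bar 228 (array([ 511.3, -305.5]), array([14.3, 59.2]), 3.3) 0.031 0.0348
side rack 631 (array([496.7, 279.8]), array([112.3,  84.9]), 6.6) 0.0373 0.0641
plane [ 0.3336  0.0378 -0.142 ] 324 18.56028722457127 6.468127122260436 (array([511.5, 281.4]), array([82.7, 82.8]), 7.3) [0.46862915 0.23741793 0.02619212] [0.54985031 0.32762703 0.05316227]
```

View pics/t1.png

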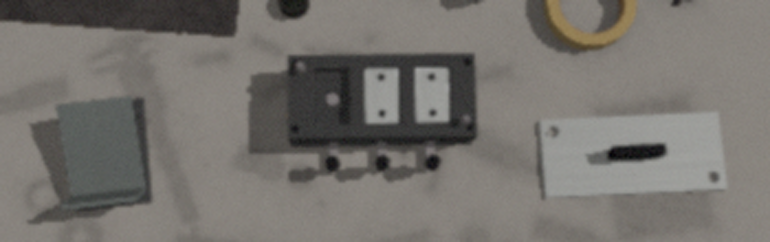

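The enlarged view confirms that pocket a is empty, and that plates b and c, the three knobs, the pins (at the +x+y and −x−y corners) and the cover holes (same corners) are where expected. The rack's stop is on the robot side and its deck rises towards +x, turned about 7°. I'll write a planning helper and then move in for wrist views.

```bash
cat > go.py <<'E'
# go.py x y z yaw_deg [pitch_deg]: turn (units) first, then shift in target tool axes (units)
import sys; from h import *
a=[float(v) for v in sys.argv[1:]]; x,y,z,yaw=a[:4]; p=a[4] if len(a)>4 else 0
s=state(); R0=R.from_quat(s["tool_rot"]); Rt=R.from_euler("ZY",[yaw,-p],degrees=True)*R.from_matrix(np.diag([-1.,1,-1]))
w=(R0.inv()*Rt).as_rotvec(degrees=True)/30; d=Rt.inv().apply(np.array([x,y,z])-s["ee_pos"])/.2
print("t",round(s["t"],1),"pos",s["ee_pos"].round(4),"w",round(s["width"],4),"F",s["contact_force"].round(1),"grip",round(s["gripper_force"],1))
print("turn",w.round(3),"|",np.linalg.norm(w).round(2),"shift",d.round(4),"|",np.linalg.norm(d).round(3),"rows>=",np.ceil(np.linalg.norm(d)/.3),np.ceil(np.linalg.norm(w)/.35))
E
python3 go.py .54 -.02 .2 1.2; python3 -c "
from h import *; print(camera_info('wrist')['camera_matrix'])"
```

```text
t 0.1 pos [0.2306 0.5265 0.2309] w 0.0852 F [ 0.5  0.6 -0.1] grip 0.0
turn [-0.002 -0.    -0.828] | 0.83 shift [-1.4895 -2.7644  0.1544] | 3.144 rows>= 11.0 3.0
[[278.12317319   0.         253.20899322]
 [  0.         278.12317319 192.74671495]
 [  0.           0.           1.        ]]
```

```bash
python3 -m jog '[[[0,0,0],[0,0,-0.276],-0.3],[[0,0,0],[0,0,-0.276],-0.3],[[0,0,0],[0,0,-0.276],-0.3],[[-0.1,-0.25,0],[0,0,0],-0.3],[[-0.1,-0.25,0],[0,0,0],-0.3],[[-0.1,-0.25,0],[0,0,0],-0.3],[[-0.1,-0.25,0],[0,0,0],-0.3],[[0,0,0],[0,0,0],-0.3]]'; python3 go.py .54 -.02 .2 1.2
```

```text
t: 1.1
ee_pos: [0.3164, 0.3252, 0.2314]
tool_rot: [-0.008, 1.0, -0.001, 0.0]
contact_force: [0.8, 1.4, 0.2]
width: 0.0557
gripper_force: 0.0
t 1.1 pos [0.3164 0.3252 0.2314] w 0.0557 F [0.8 1.4 0.2] grip 0.0
turn [-0.003  0.001 -0.01 ] | 0.01 shift [-1.0818 -1.7491  0.157 ] | 2.063 rows>= 7.0 1.0
```

```bash
python3 -m jog '[[[-0.26,-0.07,0],[0,0,0],-0.3],[[-0.26,-0.07,0],[0,0,0],-0.3],[[-0.26,-0.07,0],[0,0,0],-0.3],[[0,0,0],[0,0,0],-0.3],[[0,0,0],[0,0,0],-0.3]]' >/dev/null; python3 - <<'E'
from h import *
rgb,W=cloud("wrist"); np.savez("w_rack1.npz",rgb=rgb,W=W); save("w_rack1",rgb)
E
python3 -m jog '[[[-0.04,-0.25,0],[0,0,0],-0.3],[[-0.04,-0.25,0],[0,0,0],-0.3],[[-0.04,-0.25,0],[0,0,0],-0.3],[[-0.04,-0.25,0],[0,0,0],-0.3],[[-0.04,-0.25,0],[0,0,0],-0.3],[[-0.04,-0.25,0],[0,0,0],-0.3],[[0,0,0],[0,0,0],-0.3],[[0,0,0],[0,0,0],-0.3]]' >/dev/null; python3 - <<'E'
from h import *
rgb,W=cloud("wrist"); np.savez("w_fix1.npz",rgb=rgb,W=W); save("w_fix1",rgb)
a=np.load("w_rack1.npz")["rgb"]; save("w1",cv2.resize(np.hstack([a,rgb]),(800,300)))
E
python3 go.py .54 -.02 .2 1.2
```

```text
t 2.8 pos [ 0.5256 -0.0076  0.2315] w 0.0555 F [0.  1.  0.3] grip 0.0
turn [0.001 0.    0.004] | 0.0 shift [-0.0707 -0.0634  0.1575] | 0.184 rows>= 1.0 1.0
```

View pics/w1.png

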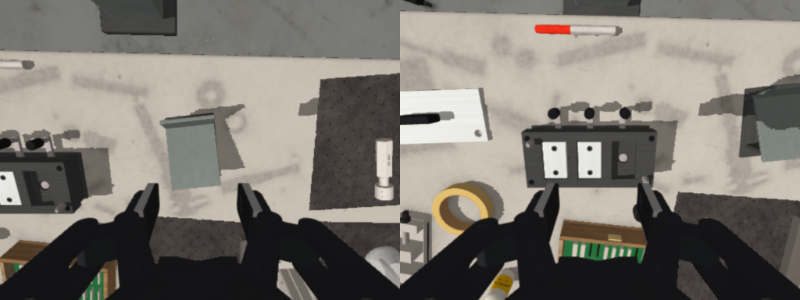

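The left picture has the rack at about (195,150), stop ridge at (190,120). The right one has the fixture at (590,157): plates at (554,160) and (590,160), empty pocket at (624,157), knobs along row 114. Next I'll fit these features to the wrist depth.

```bash
cat > m2.py <<'E'
from meas import *
def edges(P,yaw):
    Q=P[:,:2]@np.array([[np.cos(yaw),-np.sin(yaw)],[np.sin(yaw),np.cos(yaw)]]); return np.percentile(Q,[.5,99.5],0)*1000
for n in ("w_fix1","top","side"):
    D=np.load(n+".npz"); W=D["W"]; g=D["rgb"].astype(int).sum(-1)/3
    m=top_layer(W,(.5,.62,-.14,.1),.049,.06); P=W[m]; print(n,"fix",len(P),rect(P),np.median(P[:,2]).round(4))
    m2=(m&(g>120)).astype(np.uint8); k,l,st,_=cv2.connectedComponentsWithStats(m2)
    for i in range(1,k):
        if st[i,4]>100: Q=W[l==i]; print("  plate",st[i,4],rect(Q),np.median(Q[:,2]).round(4))
    for y in (.033,-.02,-.074):
        Q=W[top_layer(W,(.475,.508,y-.02,y+.02),.046,.06)]; print("  knob",len(Q),((Q.max(0)+Q.min(0))/2*1000).round(1),np.median(Q,0).round(4),(np.ptp(Q,0)*1000).round(1))
    m=top_layer(W,(.5,.62,-.14,.1),.062,.085).astype(np.uint8)
    k,l,st,_=cv2.connectedComponentsWithStats(m)
    for i in range(1,k):
        if st[i,4]>3: Q=W[l==i]; print("  pin",st[i,4],Q.mean(0).round(4),Q.max(0)[2].round(4))
W=np.load("w_rack1.npz")["W"]
for n in("w_rack1","top","side"):
    W=np.load(n+".npz")["W"]
    Q=W[top_layer(W,(.44,.58,.22,.34),.02,.1)]
    A=np.c_[Q[:,:2],np.ones(len(Q))];I=np.ones(len(Q),bool)
    f=np.array([.36,.04,-.15]); f[2]=np.median(Q[:,2]-A[:,:2]@f[:2])
    for _ in range(10):
        r=abs(A@f-Q[:,2]); k=r<.004; f=np.linalg.lstsq(A[k],Q[k][:,2],rcond=None)[0]
    q=Q[k]; print(n,"deck",k.sum(),f.round(4),np.degrees(np.arctan(np.hypot(*f[:2]))).round(2),np.degrees(np.arctan2(f[1],f[0])).round(2),rect(q))
    S=Q[(A@f-Q[:,2]<-.012)]; print("  stop above deck",len(S),rect(S),S.min(0).round(4),S.max(0).round(4))
E
python3 m2.py
```

```text
w_fix1 fix 10223 (array([555.3, -20.5]), array([113.1, 204.6]), 1.4) 0.0535
  plate 1340 (array([566.7, -74.9]), array([60.1, 37.2]), 1.0) 0.0529
  plate 1318 (array([566.1, -21. ]), array([61. , 36.6]), 1.5) 0.0528
  knob 149 [492.8  31.8  49.4] [0.4921 0.0315 0.0506] [15.2 15.   6. ]
  knob 146 [494.1 -21.9  49.8] [ 0.4933 -0.0219  0.0507] [15.2 14.   6. ]
  knob 152 [495.2 -75.7  49.6] [ 0.4946 -0.0752  0.0508] [15.2 15.   7.1]
  pin 67 [ 0.5369 -0.1076  0.0687] 0.0729
  pin 48 [0.5911 0.0676 0.0674] 0.0719
top fix 2806 (array([555.7, -20.8]), array([112.4, 202.2]), 1.3) 0.0548
  plate 349 (array([565.3, -19.3]), array([60.1, 33.4]), 0.4) 0.054
  plate 335 (array([567.2, -74.1]), array([33.8, 57.6]), 89.8) 0.0541
  knob 36 [490.6  31.8  51.6] [0.4905 0.0318 0.0518] [13.6 14.1  8.9]
  knob 35 [493.4 -22.2  52.7] [ 0.4926 -0.0222  0.0523] [14.6 14.1  7.3]
  knob 36 [493.8 -75.3  51.1] [ 0.4938 -0.0751  0.0511] [15.  12.1  5.8]
  pin 14 [0.5918 0.0689 0.0697] 0.075
  pin 16 [ 0.5362 -0.1082  0.0696] 0.075
side fix 1977 (array([555.5, -21.3]), array([112.3, 206. ]), 0.7) 0.052
  plate
[... 390 characters left out ...]
in 16 [ 0.536  -0.1113  0.067 ] 0.0715
w_rack1 deck 5003 [ 0.3591  0.0457 -0.1558] 19.9 7.25 (array([508.7, 282.4]), array([96.3, 80.1]), 7.7)
  stop above deck 661 (array([450.4, 274.6]), array([16.7, 79.7]), 7.9) [0.4402 0.2342 0.0335] [0.4619 0.3146 0.0651]
top deck 1401 [ 0.3601  0.0447 -0.1544] 19.94 7.08 (array([507.8, 282.7]), array([96.6, 80.4]), 7.7)
  stop above deck 172 (array([449.5, 274.3]), array([16.2, 79.1]), 7.1) [0.4413 0.2347 0.0354] [0.4615 0.3131 0.0691]
side deck 566 [ 0.3562  0.0454 -0.1559] 19.75 7.27 (array([504.9, 281.2]), array([100.7,  85.3]), 7.8)
  stop above deck 48 (array([445.1, 269. ]), array([13.7, 75.2]), 15.3) [0.4407 0.2316 0.0327] [0.4608 0.307  0.0641]
```

```bash
python3 go.py .4935 -.022 .10 1.3
```

```text
t 2.8 pos [ 0.5256 -0.0076  0.2315] w 0.0555 F [0.  1.  0.3] grip 0.0
turn [0.001 0.    0.   ] | 0.0 shift [ 0.1621 -0.0683  0.6575] | 0.681 rows>= 3.0 1.0
```

```bash
python3 -m jog '[[[0.054,-0.0228,0.219],[0,0,0],0.06],[[0.054,-0.0228,0.219],[0,0,0],0.06],[[0.054,-0.0228,0.219],[0,0,0],0.06],[[0,0,0],[0,0,0],0.06],[[0,0,0],[0,0,0],0.06]]' 40; python3 go.py .4935 -.022 .024 1.3
```

```text
t: 3.45
ee_pos: [0.4947, -0.0227, 0.1014]
tool_rot: [-0.011, 1.0, 0.0, 0.001]
contact_force: [0.0, -0.0, 0.0]
width: 0.0403
gripper_force: 0.0
t 3.5 pos [ 0.4947 -0.0227  0.1014] w 0.0403 F [ 0. -0.  0.] grip 0.0
turn [ 0.     0.003 -0.002] | 0.0 shift [0.0061 0.0037 0.3869] | 0.387 rows>= 2.0 1.0
```

```bash
python3 -m jog '[[[0.006,0.004,0.1],[0,0,0],0.06],[[0,0,0.1],[0,0,0],0.06],[[0,0,0.1],[0,0,0],0.06],[[0,0,0.087],[0,0,0],0.06],[[0,0,0],[0,0,0],0.06]]'; python3 -m jog '[[[0,0,0],[0,0,0],0.5],[[0,0,0],[0,0,0],0.8],[[0,0,0],[0,0,0],0.8],[[0,0,0],[0,0,0],0.8],[[0,0,0],[0,0,0],0.8],[[0,0,0],[0,0,0],0.8]]' 60
```

```text
t: 4.08
ee_pos: [0.4933, -0.0224, 0.0232]
tool_rot: [-0.011, 1.0, -0.0, 0.0]
contact_force: [0.2, -0.0, 1.0]
width: 0.0401
gripper_force: 0.0
t: 4.82
ee_pos: [0.4933, -0.022, 0.0238]
tool_rot: [-0.011, 1.0, 0.0, 0.001]
contact_force: [-1.0, 5.9, 10.1]
width: 0.0139
gripper_force: 58.3
```

```bash
python3 -m jog '[[[0,0,-0.016],[0,0,0],0.8],[[0,0,-0.016],[0,0,0],0.8],[[0,0,-0.016],[0,0,0],0.8],[[0,0,-0.014],[0,0,0],0.8],[[0,0,0],[0,0,0],0.8],[[0,0,0],[0,0,0],0.8]]'; python3 - <<'E'
from h import *
rgb,W=cloud("wrist"); save("w2",rgb); np.savez("w2.npz",rgb=rgb,W=W)
E
```

```text
t: 5.58
ee_pos: [0.4933, -0.0221, 0.036]
tool_rot: [-0.011, 1.0, 0.0, 0.001]
contact_force: [0.6, 5.8, 1.5]
width: 0.0137
gripper_force: 58.8
```

View pics/w2.png

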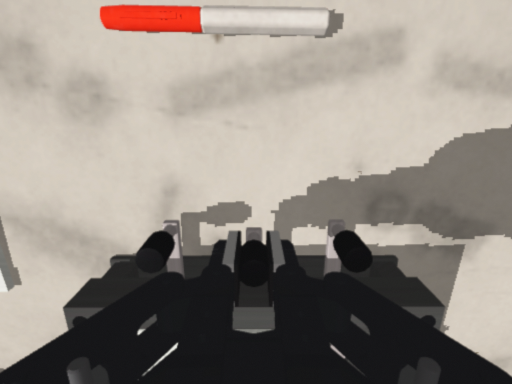

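The picture shows knob b held between the pads at (255,262), with its neighbours on either side at (155,250) and (352,250). I'll pull slightly further to make sure the rod is on its stop.

```bash
python3 -m jog '[[[0,0,-0.006],[0,0,0],0.8],[[0,0,0],[0,0,0],0.8],[[0,0,0],[0,0,0],0.8]]'; python3 -m jog '[[[0,0,0],[0,0,0],0.06],[[0,0,0],[0,0,0],0.06],[[0,0,0],[0,0,0],0.06],[[0,0,-0.2],[0,0,0],0.06],[[0,0,-0.2],[0,0,0],0.06],[[0,0,-0.2],[0,0,0],0.06],[[0,0,0],[0,0,0],-0.1],[[0,0,0],[0,0,0],-0.1]]'; python3 - <<'E'
from h import *
for n in("top","wrist"):
    rgb,W=cloud(n); np.savez(f"b_{n}.npz",rgb=rgb,W=W)
    from meas import top_layer,rect
    g=rgb.astype(int).sum(-1)/3
    m=(top_layer(W,(.5,.62,-.14,.1),.05,.075)&(g>120)).astype(np.uint8); k,l,st,_=cv2.connectedComponentsWithStats(m)
    for i in range(1,k):
        if st[i,4]>50: Q=W[l==i]; print(n,"plate",st[i,4],rect(Q),np.median(Q[:,2]).round(4))
    for y in (.033,-.02,-.074):
        Q=W[top_layer(W,(.475,.508,y-.02,y+.02),.046,.08)]
        if len(Q): print("  knob",len(Q),np.median(Q,0).round(4))
E
python3 go.py .567 -.0205 .09 1.3
```

```text
t: 6.0
ee_pos: [0.4933, -0.022, 0.0368]
tool_rot: [-0.011, 1.0, 0.001, 0.001]
contact_force: [2.8, 5.1, -9.7]
width: 0.0143
gripper_force: 59.2
t: 7.0
ee_pos: [0.4923, -0.023, 0.1558]
tool_rot: [-0.01, 1.0, -0.0, -0.0]
contact_force: [0.4, -0.6, 1.0]
width: 0.047
gripper_force: 0.0
wrist plate 104 (array([540.7, -86.4]), array([ 8.7, 17.1]), 20.9) 0.0528
wrist plate 411 (array([567. , -60.7]), array([12.3, 59.8]), 86.4) 0.0527
wrist plate 2066 (array([569.6, -21. ]), array([68.5, 37.3]), 2.0) 0.0637
  knob 225 [0.4917 0.0315 0.0504]
  knob 308 [ 0.4916 -0.0218  0.0628]
  knob 229 [ 0.4945 -0.0753  0.0507]
t 7.1 pos [ 0.4921 -0.0229  0.1553] w 0.047 F [-0.   0.8 -0.7] grip 0.0
turn [-0.    -0.003 -0.004] | 0.0 shift [-0.3746  0.0035  0.3266] | 0.497 rows>= 2.0 1.0
```

```bash
python3 -m jog '[[[-0.187,0.0035,0],[0,0,0],-0.1],[[-0.187,0,0.1],[0,0,0],-0.1],[[0,0,0.2],[0,0,0],-0.1],[[0,0,0],[0,0,0],-0.1],[[0,0,0],[0,0,0],-0.1]]'; python3 go.py .5665 -.0207 .054 1.3
```

```text
t: 7.72
ee_pos: [0.5673, -0.0206, 0.097]
tool_rot: [-0.01, 1.0, -0.0, 0.0]
contact_force: [0.8, -0.3, 0.6]
width: 0.047
gripper_force: 0.0
t 7.7 pos [ 0.5673 -0.0206  0.097 ] w 0.047 F [ 0.8 -0.3  0.6] grip 0.0
turn [-0.     0.    -0.004] | 0.0 shift [ 0.0041 -0.0004  0.2151] | 0.215 rows>= 1.0 1.0
```

```bash
python3 -m jog '[[[0.004,0,0.1],[0,0,0],-0.1],[[0,0,0.07],[0,0,0],-0.1],[[0,0,0.045],[0,0,0],-0.1],[[0,0,0],[0,0,0],-0.1],[[0,0,0],[0,0,0],-0.1]]';python3 -m jog '[[[0,0,0],[0,0,0],0.6],[[0,0,0],[0,0,0],0.6],[[0,0,0],[0,0,0],0.6],[[0,0,0],[0,0,0],0.6],[[0,0,0],[0,0,0],0.6]]' 60; python3 go.py .5665 -.0207 .14 1.3
```

```text
t: 8.35
ee_pos: [0.5667, -0.0207, 0.0534]
tool_rot: [-0.01, 1.0, -0.0, 0.0]
contact_force: [0.4, -0.1, -0.1]
width: 0.0473
gripper_force: 0.0
t: 8.98
ee_pos: [0.5671, -0.0207, 0.0543]
tool_rot: [-0.01, 1.0, -0.0, 0.001]
contact_force: [-1.9, 0.5, 18.9]
width: 0.0344
gripper_force: 68.4
t 9.0 pos [ 0.5671 -0.0207  0.0543] w 0.0344 F [-1.9  0.5 18.9] grip 68.4
turn [-0.     0.003 -0.004] | 0.01 shift [ 0.0028 -0.     -0.4286] | 0.429 rows>= 2.0 1.0
```

```bash
cat > rk.sh <<'E'
# rk.sh dx dy dz (deck coords, mm)
python3 go.py $(python3 -c "
import sys,numpy as np;from scipy.spatial.transform import Rotation as R
p=R.from_euler('ZY',[7.4,-20],degrees=True).apply(np.array([$1,$2,$3])/1000)+[.463,.2763,.0242];print(*p)") 7.4 20
python3 - <<'P'
from h import *
p=R.from_euler('ZY',[7.4,-20],degrees=True).inv().apply(state()["ee_pos"]-np.array([.463,.2763,.0242]));print("deck mm",(p*1000).round(1))
P
E
python3 -m jog '[[[0,0,-0.05],[0,0,0],0.6],[[0,0,-0.15],[0,0,0],0.6],[[0,0,-0.25],[0,0,0],0.6],[[0,0,-0.15],[0,0,0],0.6],[[0,0,0],[0,0,0],0.6]]'; bash rk.sh 36 0 70
```

```text
t: 9.6
ee_pos: [0.5672, -0.0207, 0.1754]
tool_rot: [-0.01, 1.0, -0.0, 0.002]
contact_force: [-0.2, -0.4, -0.4]
width: 0.0345
gripper_force: 60.6
t 9.6 pos [ 0.5672 -0.0207  0.1754] w 0.0345 F [-0.2 -0.4 -0.4] grip 60.6
turn [-0.037 -0.659 -0.205] | 0.69 shift [0.3846 1.5398 0.2491] | 1.607 rows>= 6.0 2.0
deck mm [ 112.9 -308.   119.8]
```

```bash
python3 -m jog '[[[0,0,0],[-0.009,-0.165,-0.051],0.6],[[0,0,0],[-0.009,-0.165,-0.051],0.6],[[0,0,0],[-0.009,-0.165,-0.051],0.6],[[0,0,0],[-0.009,-0.165,-0.051],0.6],[[0.04,0.2,0],[0,0,0],0.6],[[0.04,0.2,0],[0,0,0],0.6],[[0.04,0.2,0],[0,0,0],0.6],[[0.04,0.2,0],[0,0,0],0.6]]';python3 -m jog '[[[0.06,0.2,0.04],[0,0,0],0.6],[[0.06,0.2,0.04],[0,0,0],0.6],[[0.06,0.2,0.04],[0,0,0],0.6],[[0,0,0],[0,0,0],0.6],[[0,0,0],[0,0,0],0.6]]'; bash rk.sh 36 0 60
```

```text
t: 10.6
ee_pos: [0.5153, 0.1353, 0.1618]
tool_rot: [-0.063, 0.983, 0.011, 0.171]
contact_force: [0.8, -0.4, -0.6]
width: 0.0343
gripper_force: 60.6
t: 11.22
ee_pos: [0.4765, 0.2501, 0.1293]
tool_rot: [-0.063, 0.983, 0.01, 0.17]
contact_force: [0.4, -0.1, -0.2]
width: 0.0343
gripper_force: 60.6
t 11.2 pos [0.4765 0.2501 0.1293] w 0.0343 F [ 0.4 -0.1 -0.2] grip 60.6
turn [-0.004 -0.014 -0.001] | 0.01 shift [0.0469 0.1385 0.1764] | 0.229 rows>= 1.0 1.0
deck mm [ 45.4 -27.7  95.3]
```

```bash
python3 -m jog '[[[0.047,0.139,0],[-0.004,-0.014,0],0.6],[[0,0,0.176],[0,0,0],0.6],[[0,0,0],[0,0,0],0.6],[[0,0,0],[0,0,0],0.6]]'; bash rk.sh 34 0 6; python3 - <<'E'
from h import *
rgb,W=cloud("wrist"); save("w3",rgb)
E
```

```text
t: 11.72
ee_pos: [0.4813, 0.2822, 0.1001]
tool_rot: [-0.062, 0.984, 0.008, 0.168]
contact_force: [-0.2, 0.4, -1.2]
width: 0.0341
gripper_force: 60.5
t 11.7 pos [0.4813 0.2822 0.1001] w 0.0341 F [-0.2  0.4 -1.2] grip 60.5
turn [-0.012 -0.022 -0.004] | 0.03 shift [ 0.0486 -0.0175  0.2941] | 0.299 rows>= 1.0 1.0
deck mm [43.7  3.5 64.8]
```

View pics/w3.png

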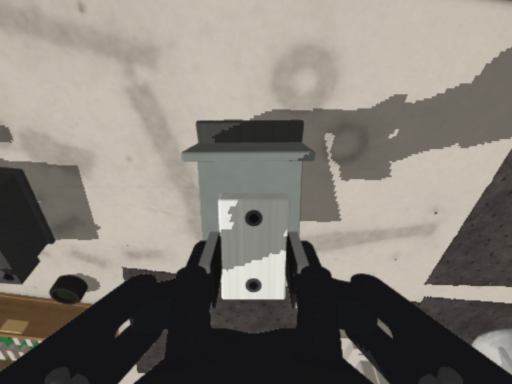

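The wrist view has the plate held at (253,250), straight between the pads, above the deck; the stop's top is at (248,150). Lowering it in small steps.

```bash
python3 -m jog '[[[0.048,-0.0175,0.05],[-0.012,-0.022,-0.004],0.6],[[0,0,0.1],[0,0,0],0.6],[[0,0,0.1],[0,0,0],0.6],[[0,0,0],[0,0,0],0.6],[[0,0,0],[0,0,0],0.6]]'; bash rk.sh 34 0 3
```

```text
t: 12.4
ee_pos: [0.4999, 0.2905, 0.0623]
tool_rot: [-0.063, 0.985, 0.003, 0.161]
contact_force: [-0.2, -0.5, -0.7]
width: 0.0339
gripper_force: 60.5
t 12.4 pos [0.4999 0.2905 0.0623] w 0.0339 F [-0.2 -0.5 -0.7] grip 60.5
turn [-0.027 -0.051  0.003] | 0.06 shift [ 0.0757 -0.0464  0.0982] | 0.132 rows>= 1.0 1.0
deck mm [49.1  9.3 22.6]
```

```bash
python3 -c "
from h import *
s=state(); print(s['joints'].round(2),s['effort'].round(1))"; python3 -m jog '[[[0,0,0],[0,0,0],0.6],[[0,0,0],[0,0,0],0.6]]';bash rk.sh 34 0 3
```

```text
[-0.8   0.93  0.23  1.96 -0.    0.    1.02] [  0.4 -86.    7.7  -9.2  -0.   -1.3   0. ]
t: 12.65
ee_pos: [0.5, 0.2908, 0.0626]
tool_rot: [-0.063, 0.985, 0.004, 0.161]
contact_force: [0.3, 0.4, -1.2]
width: 0.0342
gripper_force: 60.5
t 12.7 pos [0.5    0.2908 0.0626] w 0.0342 F [ 0.3  0.4 -1.2] grip 60.5
turn [-0.026 -0.05   0.003] | 0.06 shift [ 0.0769 -0.048   0.0996] | 0.135 rows>= 1.0 1.0
deck mm [49.4  9.6 22.9]
```

```bash
python3 -m jog '[[[0,0,-0.15],[0,0,0],0.6],[[0,0,-0.25],[0,0,0],0.6],[[0,0,-0.2],[0,0,0],0.6],[[0,0,0],[0,0,0],0.6],[[0,0,0],[0,0,0],0.6]]';  python3 -c "
from h import *
s=state(); print(s['joints'].round(2))"; python3 -m jog '[[[0,0,0],[0.25,0,0],0.6],[[0,0,0],[0.25,0,0],0.6],[[0,0,0],[0,0,0],0.6],[[0,0,0],[0,0,0],0.6]]' ;python3 -c "
from h import *
s=state(); print(s['joints'].round(2),R.from_quat(s['tool_rot']).as_matrix()[:,2])"
```

```text
t: 13.28
ee_pos: [0.4621, 0.2875, 0.1758]
tool_rot: [-0.063, 0.985, 0.003, 0.161]
contact_force: [-0.6, -0.3, -1.3]
width: 0.0343
gripper_force: 60.6
[-0.89  0.68  0.29  1.99  0.    0.22  1.01]
t: 13.78
ee_pos: [0.4621, 0.2868, 0.1754]
tool_rot: [-0.042, 0.977, -0.125, 0.167]
contact_force: [1.1, -0.1, -0.5]
width: 0.0343
gripper_force: 60.6
[-1.15  0.81  0.57  1.85  0.03  0.48  0.88] [ 0.33697404 -0.23082339 -0.91278095]
```

```bash
sed -i 's/ 7.4 20$/ 7.4 ${4:-10}/' rk.sh; bash rk.sh 38 0 70
```

```text
t 13.8 pos [0.4621 0.2868 0.1754] w 0.0343 F [ 1.1 -0.1 -0.5] grip 60.6
turn [-0.526  0.279 -0.036] | 0.6 shift [ 0.0073 -0.0527  0.3665] | 0.37 rows>= 2.0 2.0
deck mm [ 52.2  10.5 141.9]
```

```bash
python3 -m jog '[[[0,0,0],[-0.263,0.14,-0.018],0.6],[[0,0,0],[-0.263,0.14,-0.018],0.6],[[0.007,-0.052,0.18],[0,0,0],0.6],[[0,0,0.18],[0,0,0],0.6],[[0,0,0],[0,0,0],0.6],[[0,0,0],[0,0,0],0.6]]' ; bash rk.sh 38 0 25; python3 -c "
from h import *
print(state()['joints'].round(2))"
```

```text
t: 14.52
ee_pos: [0.4756, 0.2758, 0.105]
tool_rot: [-0.061, 0.994, -0.009, 0.095]
contact_force: [0.6, -0.6, -1.1]
width: 0.0344
gripper_force: 60.5
t 14.5 pos [0.4756 0.2758 0.105 ] w 0.0344 F [ 0.6 -0.6 -1.1] grip 60.5
turn [-0.059  0.026 -0.006] | 0.07 shift [-0.0342  0.0106  0.2312] | 0.234 rows>= 1.0 1.0
deck mm [39.3 -2.1 71.7]
[-0.76  0.82  0.19  1.9  -0.08  0.28  1.13]
```

```bash
python3 -m jog '[[[0,0,0],[-0.059,0.026,-0.006],0.6],[[-0.03,0.01,0.15],[0,0,0],0.6],[[0,0,0.08],[0,0,0],0.6],[[0,0,0],[0,0,0],0.6],[[0,0,0],[0,0,0],0.6]]' ; bash rk.sh 36 0 12; python3 -c "
from h import *
print(state()['joints'].round(2))"
```

```text
t: 15.15
ee_pos: [0.4887, 0.2799, 0.0605]
tool_rot: [-0.065, 0.994, 0.005, 0.087]
contact_force: [-0.4, -0.8, 0.5]
width: 0.0343
gripper_force: 60.6
t 15.2 pos [0.4887 0.2799 0.0605] w 0.0343 F [-0.4 -0.8  0.5] grip 60.6
turn [-0.001 -0.001  0.002] | 0.0 shift [-0.0075 -0.0015  0.0657] | 0.066 rows>= 1.0 1.0
deck mm [36.8  0.3 25.2]
[-0.69  0.91  0.13  1.87 -0.08  0.21  1.16]
```

```bash
python3 -m jog '[[[-0.0075,0,0.033],[0,0,0],0.6],[[0,0,0.033],[0,0,0],0.6],[[0,0,0],[0,0,0],0.6],[[0,0,0],[0,0,0],0.6]]' 30; bash rk.sh 35 0 6; python3 -m jog '[[[0,0,0.01],[0,0,0],0.6],[[0,0,0.01],[0,0,0],0.6],[[0,0,0],[0,0,0],0.6]]' 22; python3 -m jog '[[[0,0,0.01],[0,0,0],0.6],[[0,0,0.005],[0,0,0],0.6],[[0,0,0],[0,0,0],0.6]]' ; bash rk.sh 33 0 3
```

```text
t: 15.65
ee_pos: [0.4925, 0.2802, 0.0468]
tool_rot: [-0.065, 0.994, 0.005, 0.086]
contact_force: [-0.3, 0.1, -1.4]
width: 0.0341
gripper_force: 60.6
t 15.7 pos [0.4925 0.2802 0.0468] w 0.0341 F [-0.3  0.1 -1.4] grip 60.6
turn [-0.002 -0.002  0.001] | 0.0 shift [-0.0011 -0.0003  0.0255] | 0.026 rows>= 1.0 1.0
deck mm [35.7  0.1 11.1]
t: 16.02
ee_pos: [0.4932, 0.2802, 0.0427]
tool_rot: [-0.065, 0.994, 0.005, 0.086]
contact_force: [0.6, -0.0, -0.3]
width: 0.0344
gripper_force: 60.6
t: 16.4
ee_pos: [0.4934, 0.2803, 0.0404]
tool_rot: [-0.065, 0.994, 0.005, 0.086]
contact_force: [-8.1, -2.4, 15.7]
width: 0.0337
gripper_force: 62.9
t 16.4 pos [0.4934 0.2803 0.0404] w 0.0337 F [-8.1 -2.4 15.7] grip 62.9
turn [-0.001 -0.002  0.001] | 0.0 shift [ 0.005  -0.0004  0.0096] | 0.011 rows>= 1.0 1.0
deck mm [34.3  0.1  4.7]
```

```bash
python3 -m jog '[[[0,0,0.006],[0,0,0],0.22],[[0,0,0],[0,0,0],0.22],[[0,0,0],[0,0,0],0.22]]' 22; python3 -m jog '[[[0.008,0,0.004],[0,0,0],0.22],[[0.008,0,0],[0,0,0],0.22],[[0,0,0],[0,0,0],0.22]]' ; bash rk.sh 33 0 3
```

```text
t: 16.77
ee_pos: [0.4933, 0.2803, 0.0393]
tool_rot: [-0.065, 0.994, 0.005, 0.086]
contact_force: [-10.8, -3.0, 19.3]
width: 0.0344
gripper_force: 64.0
t: 17.15
ee_pos: [0.4925, 0.2804, 0.0385]
tool_rot: [-0.064, 0.994, 0.006, 0.089]
contact_force: [2.8, -0.8, 15.3]
width: 0.0341
gripper_force: 63.5
t 17.1 pos [0.4925 0.2804 0.0385] w 0.0341 F [ 2.8 -0.8 15.3] grip 63.5
turn [ 0.     0.006 -0.   ] | 0.01 shift [-0.0006 -0.0011  0.0011] | 0.002 rows>= 1.0 1.0
deck mm [32.9  0.2  3.2]
```

```bash
cat > pl.py <<'E'
from meas import *
# visible plate(s) on rack, in deck coords
Rd=R.from_euler('ZY',[7.4,-20],degrees=True); o=np.array([.463,.2763,.0242])
for n in ("wrist","top","side"):
    rgb,W=cloud(n); g=rgb.astype(int).sum(-1)/3
    D=(Rd.inv().apply((W-o).reshape(-1,3))*1000).reshape(W.shape)
    sat=rgb.max(-1).astype(int)-rgb.min(-1)
    m=(D[...,0]>-5)&(D[...,0]<85)&(abs(D[...,1])<40)&(D[...,2]>5)&(D[...,2]<48)&(g>125)
    k,l,st,_=cv2.connectedComponentsWithStats(m.astype(np.uint8))
    for i in range(1,k):
        if st[i,4]>60:
            Q=D[l==i]; A=np.c_[Q[:,:2],np.ones(len(Q))]; f=np.linalg.lstsq(A,Q[:,2],rcond=None)[0]
            print(n,st[i,4],rect(Q/1000),"lo",np.percentile(Q,1,0).round(1),"hi",np.percentile(Q,99,0).round(1),"tilt x,y deg",np.degrees(np.arctan(f[:2])).round(1),"z@30",(f@[30,0,1]).round(1))
E
python3 -m jog '[[[0.008,0,0],[0,0,0],0.22],[[0.006,0,0],[0,0,0],0.22],[[0,0,0],[0,0,0],0.22]]' ; bash rk.sh 33 0 3; python3 pl.py
```

```text
t: 17.52
ee_pos: [0.4893, 0.2801, 0.0377]
tool_rot: [-0.064, 0.994, 0.006, 0.088]
contact_force: [1.1, -0.7, 10.0]
width: 0.0341
gripper_force: 63.0
t 17.5 pos [0.4893 0.2801 0.0377] w 0.0341 F [ 1.1 -0.7 10. ] grip 63.0
turn [0.    0.004 0.   ] | 0.0 shift [-0.0175 -0.0017 -0.0002] | 0.018 rows>= 1.0 1.0
deck mm [29.6  0.3  3.6]
wrist 7546 (array([27.6, -0.5]), array([78.2, 65.2]), 90.0) lo [ -4.7 -36.1  10.2] hi [58.8 34.1 43.9] tilt x,y deg [-24.9  -1.3] z@30 16.6
side 88 (array([ 8.9, -8.3]), array([59.3, 27.6]), 89.9) lo [ -4.9 -37.8   5.9] hi [22.1 19.4 43. ] tilt x,y deg [-30.8  -5.2] z@30 4.0
```

```bash
sed -i 's/D\[...,0\]>-5/D[...,0]>1/; s/(abs(D\[...,1\])<40)/(abs(D[...,1])<30)/; s/<48)&(g>125)/<30)\&(g>135)/' pl.py; python3 pl.py; python3 - <<'E'
from h import *
rgb,W=cloud("wrist"); save("w4",rgb)
E
```

```text
wrist 5211 (array([31.9, -0.5]), array([57.2, 35.8]), 0.9) lo [  4.1 -17.2  10. ] hi [59.2 17.1 16.7] tilt x,y deg [-5.4  0.1] z@30 13.5
```

View pics/w4.png

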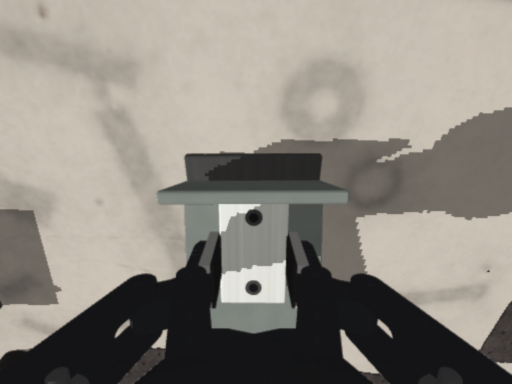

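The wrist view shows the plate at (253,250), straight and mid-deck, with its low end near the stop at row 203; it is still tilted about 5° from the deck. I'll push it to the stop, press a little and release.

```bash
python3 -m jog '[[[0.006,0,0.003],[0,0,0],0.22],[[0,0,0],[0,0,0],0.22]]' ; python3 -m jog '[[[0.006,0,0.002],[0,0,0],0.22],[[0,0,0],[0,0,0],0.22]]';  bash rk.sh 33 0 3
```

```text
t: 18.12
ee_pos: [0.4891, 0.2801, 0.0373]
tool_rot: [-0.064, 0.994, 0.006, 0.089]
contact_force: [4.8, -0.1, 15.1]
width: 0.0343
gripper_force: 63.5
t: 18.38
ee_pos: [0.489, 0.2801, 0.0372]
tool_rot: [-0.064, 0.994, 0.006, 0.09]
contact_force: [7.6, -0.2, 19.6]
width: 0.0346
gripper_force: 63.9
t 18.4 pos [0.489  0.2801 0.0372] w 0.0346 F [ 7.6 -0.2 19.6] grip 63.9
turn [ 0.002  0.012 -0.001] | 0.01 shift [-0.0193 -0.0019 -0.0022] | 0.019 rows>= 1.0 1.0
deck mm [29.1  0.4  3.2]
```

```bash
python3 -m jog '[[[0,0,0],[0,0,0],0.12],[[0,0,0],[0,0,0],0.08],[[0,0,0],[0,0,0],0.0],[[0,0,-0.02],[0,0,0],-0.05],[[0,0,-0.15],[0,0,0],-0.05],[[0,0,-0.2],[0,0,0],-0.05],[[0,0,0],[0,0,0],-0.05],[[0,0,0],[0,0,0],-0.05]]'; python3 pl.py
```

```text
t: 19.38
ee_pos: [0.4732, 0.2778, 0.1082]
tool_rot: [-0.065, 0.994, 0.005, 0.086]
contact_force: [-0.0, -0.5, -0.0]
width: 0.045
gripper_force: 0.0
wrist 2959 (array([29.9, -0.4]), array([57., 35.]), 0.7) lo [  1.7 -17.5   9.4] hi [57.9 17.1 12.3] tilt x,y deg [-0.1  0.1] z@30 10.8
side 154 (array([29.3,  0.5]), array([56.2, 39.6]), 1.7) lo [  1.7 -19.2   5.2] hi [56.9 19.5 11.8] tilt x,y deg [-0.5  1. ] z@30 9.1
```

The plate lies flat on the deck (tilt −0.1°), at x 29.9, y −0.4. On to rod c.

```bash
python3 go.py .4942 -.0758 .11 1.3
```

```text
t 19.5 pos [0.4731 0.2776 0.1076] w 0.0448 F [-0.6 -0.4  1. ] grip 0.0
turn [0.015 0.329 0.204] | 0.39 shift [-0.0652 -1.7688 -0.0118] | 1.77 rows>= 6.0 2.0
```

```bash
python3 -m jog '[[[0,0,-0.1],[0,0,0],0.06],[[0,0,0],[0.008,0.165,0.1],0.06],[[0,0,0],[0.007,0.165,0.1],0.06],[[-0.01,-0.29,0.01],[0,0,0],0.06],[[-0.01,-0.29,0.01],[0,0,0],0.06],[[-0.01,-0.29,0.01],[0,0,0],0.06],[[-0.01,-0.29,0.01],[0,0,0],0.06]]'>/dev/null; python3 -m jog '[[[-0.01,-0.29,0.02],[0,0,0],0.06],[[-0.01,-0.29,0.02],[0,0,0],0.06],[[0,0,0],[0,0,0],0.06],[[0,0,0],[0,0,0],0.06]]'; python3 go.py .4942 -.0758 .1 1.3
```

```text
t: 20.9
ee_pos: [0.4903, -0.0698, 0.1115]
tool_rot: [-0.012, 1.0, 0.001, -0.0]
contact_force: [-0.1, 1.4, -0.3]
width: 0.04
gripper_force: 0.0
t 20.9 pos [ 0.4903 -0.0698  0.1115] w 0.04 F [-0.1  1.4 -0.3] grip 0.0
turn [ 0.002 -0.     0.004] | 0.0 shift [-0.0186 -0.0304  0.0576] | 0.068 rows>= 1.0 1.0
```

```bash
python3 -m jog '[[[-0.0186,-0.03,0.05],[0,0,0],0.06],[[0,0,0.1],[0,0,0],0.06],[[0,0,0.1],[0,0,0],0.06],[[0,0,0.1],[0,0,0],0.06],[[0,0,0.087],[0,0,0],0.06],[[0,0,0],[0,0,0],0.06]]'; python3 -m jog '[[[0,0,0],[0,0,0],0.5],[[0,0,0],[0,0,0],0.8],[[0,0,0],[0,0,0],0.8],[[0,0,0],[0,0,0],0.8],[[0,0,0],[0,0,0],0.8],[[0,0,0],[0,0,0],0.8]]' 60;python3 -m jog '[[[0,0,-0.016],[0,0,0],0.8],[[0,0,-0.016],[0,0,0],0.8],[[0,0,-0.016],[0,0,0],0.8],[[0,0,-0.014],[0,0,0],0.8],[[0,0,-0.006],[0,0,0],0.8],[[0,0,0],[0,0,0],0.8],[[0,0,0],[0,0,0],0.8]]'
```

```text
t: 21.65
ee_pos: [0.494, -0.0755, 0.0233]
tool_rot: [-0.013, 1.0, 0.0, -0.001]
contact_force: [0.4, 1.0, -0.0]
width: 0.04
gripper_force: 0.0
t: 22.4
ee_pos: [0.4947, -0.076, 0.0251]
tool_rot: [-0.012, 1.0, 0.0, 0.001]
contact_force: [-1.4, 2.2, 8.2]
width: 0.014
gripper_force: 58.5
t: 23.28
ee_pos: [0.4947, -0.076, 0.038]
tool_rot: [-0.012, 1.0, 0.0, 0.001]
contact_force: [5.9, 3.3, -16.9]
width: 0.0137
gripper_force: 59.4
```

```bash
python3 -m jog '[[[0,0,0],[0,0,0],0.06],[[0,0,0],[0,0,0],0.06],[[0,0,0],[0,0,0],0.06],[[0,0,-0.2],[0,0,0],0.06],[[0,0,-0.2],[0,0,0],0.06],[[0,0,-0.2],[0,0,0],-0.1],[[0,0,0],[0,0.2,0],-0.1],[[0,0,0],[0,0.2,0],-0.1]]'; python3 - <<'E'
from meas import *
rgb,W=cloud("wrist")
for y in (.033,-.02,-.074):
    Q=W[top_layer(W,(.475,.508,y-.02,y+.02),.046,.08)]
    if len(Q): print("  knob",len(Q),np.median(Q,0).round(4))
E
python3 go.py .5665 -.0747 .09 1.3 -12
```

```text
t: 24.28
ee_pos: [0.4944, -0.0763, 0.1592]
tool_rot: [-0.012, 0.994, -0.001, -0.105]
contact_force: [-1.3, 0.4, -1.3]
width: 0.0467
gripper_force: 0.0
  knob 224 [0.4922 0.0308 0.0505]
  knob 282 [ 0.4927 -0.0234  0.0627]
  knob 260 [ 0.4939 -0.076   0.0629]
t 24.3 pos [ 0.4949 -0.0759  0.1583] w 0.0467 F [ 0.5  1.7 -2. ] grip 0.0
turn [ 0.    -0.014  0.005] | 0.02 shift [-0.421  -0.0024  0.2595] | 0.495 rows>= 2.0 1.0
```

```bash
python3 -m jog '[[[-0.21,0,0],[0,0,0],-0.1],[[-0.21,0,0.1],[0,0,0],-0.1],[[0,0,0.15],[0,0,0],-0.1],[[0,0,0],[0,0,0],-0.1],[[0,0,0],[0,0,0],-0.1]]'; python3 go.py .5665 -.0747 .0585 1.3 -12;  python3 - <<'E'
from h import *
rgb,W=cloud("wrist"); save("w5",rgb)
E
```

```text
t: 24.95
ee_pos: [0.5665, -0.0745, 0.0931]
tool_rot: [-0.012, 0.995, -0.001, -0.103]
contact_force: [0.2, -0.0, -0.5]
width: 0.0469
gripper_force: 0.0
t 24.9 pos [ 0.5665 -0.0745  0.0931] w 0.0469 F [ 0.2 -0.  -0.5] grip 0.0
turn [-0.     0.004  0.003] | 0.01 shift [-0.0359 -0.001   0.1693] | 0.173 rows>= 1.0 1.0
```

View pics/w5.png

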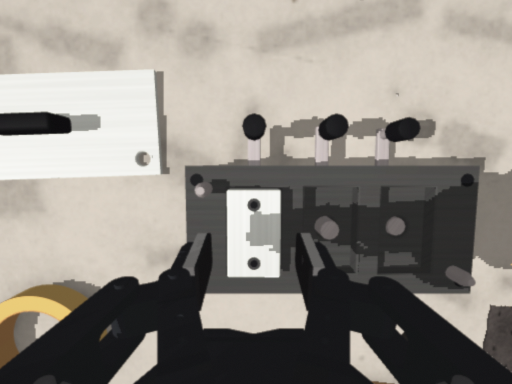

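Plate c stands raised at (253,232) between the open fingers. Pockets b (327,229) and a (396,226) are empty, and knobs b and c are up. Gripping it.

```bash
python3 -m jog '[[[-0.036,0,0.07],[0,0,0],-0.1],[[0,0,0.06],[0,0,0],-0.1],[[0,0,0.039],[0,0,0],-0.1],[[0,0,0],[0,0,0],-0.1],[[0,0,0],[0,0,0],-0.1]]';python3 -m jog '[[[0,0,0],[0,0,0],0.3],[[0,0,0],[0,0,0],0.3],[[0,0,0],[0,0,0],0.3],[[0,0,0],[0,0,0],0.3],[[0,0,0],[0,0,0],0.3]]' 50; python3 go.py .5665 -.0747 .0585 1.3 -12
```

```text
t: 25.62
ee_pos: [0.5663, -0.0744, 0.0575]
tool_rot: [-0.012, 0.995, -0.001, -0.104]
contact_force: [-0.7, 0.1, 0.2]
width: 0.0469
gripper_force: 0.0
t: 26.25
ee_pos: [0.5664, -0.0744, 0.0573]
tool_rot: [-0.012, 0.995, -0.001, -0.104]
contact_force: [2.2, -0.0, 2.8]
width: 0.0343
gripper_force: 50.7
t 26.2 pos [ 0.5664 -0.0744  0.0573] w 0.0343 F [ 2.2 -0.   2.8] grip 50.7
turn [-0.     0.002  0.004] | 0.0 shift [ 0.0006 -0.0016 -0.0058] | 0.006 rows>= 1.0 1.0
```

```bash
python3 -m jog '[[[0,0,-0.04],[0,0,0],0.3],[[0,0,-0.15],[0,0,0],0.3],[[0,0,-0.25],[0,0,0],0.3],[[0,0,-0.15],[0,0,0],0.3],[[0,0,0],[0,0,0],0.3]]'; bash rk.sh 38 0 80 8
```

```text
t: 26.88
ee_pos: [0.5914, -0.0739, 0.1748]
tool_rot: [-0.012, 0.995, -0.001, -0.103]
contact_force: [0.7, 0.2, -1.7]
width: 0.0344
gripper_force: 50.3
t 26.9 pos [ 0.5914 -0.0739  0.1748] w 0.0344 F [ 0.7  0.2 -1.7] grip 50.3
turn [ 0.007 -0.659 -0.2  ] | 0.69 shift [0.4094 1.8189 0.2574] | 1.882 rows>= 7.0 2.0
deck mm [ 128.8 -363.8  113.3]
```

```bash
python3 -m jog '[[[0,0,0],[0.002,-0.165,-0.05],0.3],[[0,0,0],[0.002,-0.165,-0.05],0.3],[[0,0,0],[0.002,-0.165,-0.05],0.3],[[0,0,0],[0.001,-0.165,-0.05],0.3],[[0.04,0.2,0],[0,0,0],0.3],[[0.04,0.2,0],[0,0,0],0.3],[[0.04,0.2,0],[0,0,0],0.3],[[0.04,0.2,0],[0,0,0],0.3]]';python3 -m jog '[[[0.05,0.2,0.02],[0,0,0],0.3],[[0.05,0.2,0.02],[0,0,0],0.3],[[0.05,0.2,0.02],[0,0,0],0.3],[[0.05,0.2,0.02],[0,0,0],0.3],[[0.03,0.1,0.02],[0,0,0],0.3],[[0,0,0],[0,0,0],0.3],[[0,0,0],[0,0,0],0.3]]'; bash rk.sh 36 0 60 8; python3 pl.py
```

```text
t: 27.88
ee_pos: [0.5375, 0.0817, 0.1678]
tool_rot: [-0.064, 0.996, 0.005, 0.068]
contact_force: [0.5, 0.2, -0.9]
width: 0.0339
gripper_force: 50.3
t: 28.75
ee_pos: [0.4731, 0.2528, 0.1423]
tool_rot: [-0.064, 0.996, 0.004, 0.068]
contact_force: [0.1, -0.2, -0.7]
width: 0.0342
gripper_force: 50.3
t 28.8 pos [0.4731 0.2528 0.1423] w 0.0342 F [ 0.1 -0.2 -0.7] grip 50.3
turn [-0.001 -0.006 -0.002] | 0.01 shift [0.0029 0.1228 0.2489] | 0.278 rows>= 1.0 1.0
deck mm [ 46.9 -24.6 108.6]
wrist 1473 (array([29.8, -0. ]), array([35.8, 56.9]), 90.0) lo [  1.3 -17.9   9.1] hi [57.2 17.4 12.4] tilt x,y deg [0.  0.1] z@30 10.8
side 156 (array([29.4,  0.9]), array([56.2, 41.6]), 0.0) lo [  1.7 -19.8   5.2] hi [56.9 17.6 12.3] tilt x,y deg [-0.5  1.4] z@30 9.3
```

```bash
python3 -m jog '[[[0.001,0.061,0.05],[0,0,0],0.3],[[0,0.061,0.1],[0,0,0],0.3],[[0,0,0.1],[0,0,0],0.3],[[0,0,0.08],[0,0,0],0.3],[[0,0,0],[0,0,0],0.3],[[0,0,0],[0,0,0],0.3]]'; bash rk.sh 34 0 19 8; sed 's/D\[...,2\]<30/D[...,2]<65/; s/D\[...,2\]>5/D[...,2]>25/; s/("wrist","top","side")/("wrist",)/' pl.py > pl2.py; python3 pl2.py
```

```text
t: 29.65
ee_pos: [0.4787, 0.2792, 0.0775]
tool_rot: [-0.064, 0.996, 0.005, 0.069]
contact_force: [-0.2, -0.8, -0.1]
width: 0.0343
gripper_force: 50.3
t 29.6 pos [0.4787 0.2792 0.0775] w 0.0343 F [-0.2 -0.8 -0.1] grip 50.3
turn [ 0.001 -0.004 -0.001] | 0.0 shift [-0.0304 -0.0045  0.1243] | 0.128 rows>= 1.0 1.0
deck mm [33.2  0.9 44.6]
wrist 4347 (array([33.8,  0.8]), array([59.9, 35.2]), 0.2) lo [  4.  -16.6  48.8] hi [63.2 17.6 51.8] tilt x,y deg [-0.2 -0.2] z@30 50.3
```

```bash
python3 -m jog '[[[-0.03,-0.0045,0.06],[0,0,0],0.3],[[0,0,0.06],[0,0,0],0.3],[[0,0,0],[0,0,0],0.3],[[0,0,0],[0,0,0],0.3]]'; bash rk.sh 34 0 17 8; python3 -m jog '[[[0.005,0,0.008],[0,0,0],0.3],[[0,0,0],[0,0,0],0.3]]'; python3 -m jog '[[[0,0,0.006],[0,0,0],0.3],[[0,0,0],[0,0,0],0.3]]'; bash rk.sh 29 0 16 8
```

```text
t: 30.2
ee_pos: [0.4877, 0.2794, 0.054]
tool_rot: [-0.064, 0.996, 0.005, 0.068]
contact_force: [-0.8, -1.0, -1.2]
width: 0.0343
gripper_force: 50.3
t 30.2 pos [0.4877 0.2794 0.054 ] w 0.0343 F [-0.8 -1.  -1.2] grip 50.3
turn [ 0.001 -0.005 -0.   ] | 0.01 shift [-0.0044  0.0005  0.0119] | 0.013 rows>= 1.0 1.0
deck mm [33.6 -0.1 19.5]
t: 30.45
ee_pos: [0.487, 0.2795, 0.0524]
tool_rot: [-0.064, 0.996, 0.005, 0.068]
contact_force: [0.3, -0.4, -1.7]
width: 0.0338
gripper_force: 50.3
t: 30.7
ee_pos: [0.4873, 0.2795, 0.0513]
tool_rot: [-0.064, 0.996, 0.005, 0.068]
contact_force: [-0.7, -0.3, 1.8]
width: 0.0345
gripper_force: 50.7
t 30.7 pos [0.4873 0.2795 0.0513] w 0.0345 F [-0.7 -0.3  1.8] grip 50.7
turn [ 0.001 -0.004 -0.   ] | 0.0 shift [ 0.0148 -0.0001  0.0087] | 0.017 rows>= 1.0 1.0
deck mm [32.3  0.  17.1]
```

```bash
python3 -m jog '[[[0.006,0,0.0013],[0,0,0],0.3],[[0.004,0,0.0008],[0,0,0],0.3],[[0,0,0],[0,0,0],0.3]]';  python3 -m jog '[[[0.004,0,0.001],[0,0,0],0.3],[[0,0,0],[0,0,0],0.3]]'; bash rk.sh 29 0 16 8
```

```text
t: 31.08
ee_pos: [0.4855, 0.2793, 0.0506]
tool_rot: [-0.064, 0.996, 0.005, 0.069]
contact_force: [1.1, 0.4, 4.8]
width: 0.0343
gripper_force: 51.0
t: 31.32
ee_pos: [0.4849, 0.2792, 0.0504]
tool_rot: [-0.064, 0.996, 0.005, 0.069]
contact_force: [1.5, -0.7, 6.8]
width: 0.0344
gripper_force: 51.1
t 31.3 pos [0.4849 0.2792 0.0504] w 0.0344 F [ 1.5 -0.7  6.8] grip 51.1
turn [ 0.001 -0.003 -0.001] | 0.0 shift [ 0.0024 -0.      0.0059] | 0.006 rows>= 1.0 1.0
deck mm [29.7  0.  17.1]
```

```bash
python3 -m jog '[[[0.005,0,0.001],[0,0,0],0.3],[[0,0,0],[0,0,0],0.3]]';  python3 -m jog '[[[0.005,0,0.001],[0,0,0],0.3],[[0,0,0],[0,0,0],0.3]]'; bash rk.sh 29 0 16 8
```

```text
t: 31.58
ee_pos: [0.4839, 0.279, 0.05]
tool_rot: [-0.064, 0.996, 0.005, 0.069]
contact_force: [-0.0, -0.6, 5.4]
width: 0.0343
gripper_force: 51.0
t: 31.82
ee_pos: [0.4838, 0.279, 0.05]
tool_rot: [-0.064, 0.995, 0.005, 0.07]
contact_force: [5.8, 0.6, 6.9]
width: 0.0345
gripper_force: 51.0
t 31.8 pos [0.4838 0.279  0.05  ] w 0.0345 F [5.8 0.6 6.9] grip 51.0
turn [ 0.002  0.001 -0.001] | 0.0 shift [-0.0032 -0.0001  0.0048] | 0.006 rows>= 1.0 1.0
deck mm [28.6  0.  17.1]
```

At the stop (Fx has risen to 5.8 N). Releasing.

```bash
python3 -m jog '[[[0,0,0],[0,0,0],0.12],[[0,0,0],[0,0,0],0.08],[[0,0,0],[0,0,0],0.0],[[0,0,-0.02],[0,0,0],-0.05],[[0,0,-0.15],[0,0,0],-0.05],[[0,0,-0.2],[0,0,0],-0.05],[[0,0,0],[0,0,0],-0.05],[[0,0,0],[0,0,0],-0.05]]'; python3 pl.py;  python3 - <<'E'
from h import *
rgb,W=cloud("wrist"); save("w6",rgb)
E
python3 go.py .4925 -.022 .16 1.3
```

```text
t: 32.83
ee_pos: [0.4725, 0.2775, 0.1226]
tool_rot: [-0.064, 0.996, 0.005, 0.068]
contact_force: [0.4, 0.1, 0.0]
width: 0.0445
gripper_force: 0.0
wrist 2992 (array([30. , -0.4]), array([57.7, 35.1]), 0.4) lo [  1.3 -17.4  21.3] hi [58.5 17.1 24.4] tilt x,y deg [-0.1  0.1] z@30 22.8
top 94 (array([10. , -0.7]), array([17.7, 35.9]), 1.5) lo [  1.  -17.8  15.6] hi [18.8 16.9 27.8] tilt x,y deg [-0.1  2.8] z@30 24.4
side 211 (array([29. , -1.3]), array([55.9, 39.2]), 1.4) lo [  1.9 -20.3   5.2] hi [56.8 17.  23.8] tilt x,y deg [-0.4 13.2] z@30 20.1
t 33.0 pos [0.4724 0.2772 0.1221] w 0.045 F [-0.6 -0.7  0.8] grip 0.0
turn [0.014 0.26  0.202] | 0.33 shift [-0.0664 -1.498  -0.1897] | 1.511 rows>= 6.0 1.0
```

View pics/w6.png

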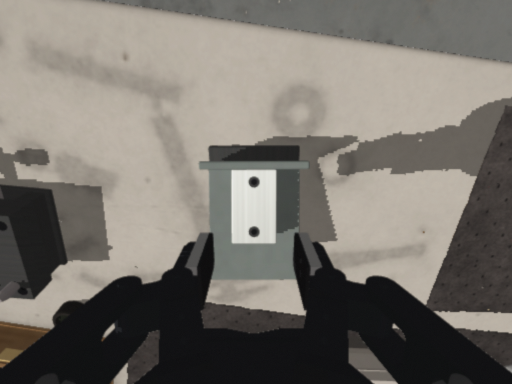

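The picture shows the stack at (253,205), straight and central against the stop at row 168; depth gives the top face at 24 mm above the deck, flat. Next I push rods b and c down with closed fingers.

```bash
python3 -m jog '[[[0,0,-0.1],[0,0,0],1],[[0,0,0],[0.007,0.13,0.1],1],[[0,0,0],[0.007,0.13,0.1],1],[[-0.011,-0.25,0.01],[0,0,0],1],[[-0.011,-0.25,0.01],[0,0,0],1],[[-0.011,-0.25,0.01],[0,0,0],1],[[-0.011,-0.25,0.01],[0,0,0],1],[[0,0,0],[0,0,0],1]]' 20; python3 go.py .493 -.022 .09 1.3
```

```text
t: 34.02
ee_pos: [0.4836, 0.0736, 0.1341]
tool_rot: [-0.009, 1.0, -0.001, 0.0]
contact_force: [-0.0, 2.1, -0.3]
width: 0.0003
gripper_force: 0.0
t 34.0 pos [0.4836 0.0736 0.1341] w 0.0003 F [-0.   2.1 -0.3] grip 0.0
turn [-0.002 -0.    -0.008] | 0.01 shift [-0.0361 -0.479   0.2206] | 0.529 rows>= 2.0 1.0
```

```bash
python3 -m jog '[[[-0.018,-0.24,0],[0,0,0],1],[[-0.018,-0.24,0.05],[0,0,0],1],[[0,0,0.17],[0,0,0],1],[[0,0,0],[0,0,0],1],[[0,0,0],[0,0,0],1]]'; python3 go.py .493 -.022 .053 1.3
```

```text
t: 34.65
ee_pos: [0.4933, -0.0175, 0.0912]
tool_rot: [-0.013, 1.0, 0.0, 0.0]
contact_force: [-0.2, -0.7, 0.0]
width: 0.0002
gripper_force: 0.0
t 34.6 pos [ 0.4933 -0.0175  0.0912] w 0.0002 F [-0.2 -0.7  0. ] grip 0.0
turn [0.001 0.002 0.005] | 0.01 shift [ 0.0019 -0.0225  0.1908] | 0.192 rows>= 1.0 1.0
```

```bash
python3 -m jog '[[[0.002,-0.0225,0.05],[0,0,0],1],[[0,0,0.07],[0,0,0],1],[[0,0,0.03],[0,0,0],1],[[0,0,0.03],[0,0,0],1],[[0,0,0.01],[0,0,0],1],[[0,0,0],[0,0,0],1]]'; python3 -m jog '[[[0,0,0.005],[0,0,0],1],[[0,0,0.005],[0,0,0],1],[[0,0,0],[0,0,0],1]]'
```

```text
t: 35.4
ee_pos: [0.4927, -0.0228, 0.0524]
tool_rot: [-0.012, 1.0, 0.0, 0.0]
contact_force: [-0.5, -0.4, -0.1]
width: 0.0001
gripper_force: 0.0
t: 35.78
ee_pos: [0.4927, -0.0228, 0.0515]
tool_rot: [-0.012, 1.0, 0.0, 0.001]
contact_force: [-5.8, 1.1, 29.1]
width: -0.0
gripper_force: 14.5
```

```bash
python3 -m jog '[[[0,0,-0.1],[0,0,0],1],[[0,0,-0.1],[0,0,0],1],[[-0.008,-0.267,0],[0,0,0],1],[[0,0,0],[0,0,0],1],[[0,0,0],[0,0,0],1]]'; python3 go.py .494 -.0758 .053 1.3
```

```text
t: 36.4
ee_pos: [0.4956, -0.0759, 0.0904]
tool_rot: [-0.012, 1.0, 0.0, 0.0]
contact_force: [1.2, -0.2, 0.4]
width: -0.0001
gripper_force: 0.0
t 36.4 pos [ 0.4956 -0.0759  0.0904] w -0.0001 F [ 1.2 -0.2  0.4] grip 0.0
turn [0.002 0.001 0.002] | 0.0 shift [0.0078 0.0009 0.1872] | 0.187 rows>= 1.0 1.0
```

```bash
python3 -m jog '[[[0.008,0,0.05],[0,0,0],1],[[0,0,0.07],[0,0,0],1],[[0,0,0.03],[0,0,0],1],[[0,0,0.03],[0,0,0],1],[[0,0,0.01],[0,0,0],1],[[0,0,0],[0,0,0],1]]'; python3 -m jog '[[[0,0,0.005],[0,0,0],1],[[0,0,0.003],[0,0,0],1],[[0,0,0],[0,0,0],1]]';  python3 -m jog '[[[0,0,-0.2],[0,0,0],1],[[0,0,-0.3],[0,0,0],0.3],[[0.1,0,-0.3],[0,0,0],-0.1],[[0,-0.2,0],[0,0,0],-0.1],[[0,-0.25,0],[0,0,0],-0.1],[[0,-0.25,0],[0,0,0],-0.1],[[0,-0.2,0],[0,0,0],-0.1],[[0,0,0],[0,0,0],-0.1]]'; python3 - <<'E'
from meas import *
for n in ("wrist","top","side"):
    rgb,W=cloud(n); np.savez(f"c_{n}.npz",rgb=rgb,W=W); save("c_"+n,rgb)
    for y in (.033,-.02,-.074):
        Q=W[top_layer(W,(.475,.508,y-.02,y+.02),.046,.08)]
        if len(Q): print("  knob",len(Q),np.median(Q,0).round(4))
    g=rgb.astype(int).sum(-1)/3
    for nm,z0,z1 in(("cov",.001,.0095),("bar",.024,.045)):
        m=(top_layer(W,(.3,.65,-.5,-.12),z0,z1)&((g>140) if nm=="cov" else (g<90))).astype(np.uint8)
        k,l,st,_=cv2.connectedComponentsWithStats(m); i=1+np.argmax(st[1:,4]); P=W[l==i]; print(n,nm,len(P),rect(P),np.median(P[:,2]).round(4))
E
python3 go.py .4 -.2 .2 1.3
```

```text
t: 37.15
ee_pos: [0.4942, -0.0765, 0.0524]
tool_rot: [-0.012, 1.0, 0.0, 0.0]
contact_force: [0.8, 0.0, 0.2]
width: 0.0003
gripper_force: 0.0
t: 37.52
ee_pos: [0.4942, -0.0766, 0.0517]
tool_rot: [-0.012, 1.0, -0.0, 0.001]
contact_force: [-4.9, 0.4, 20.4]
width: 0.0002
gripper_force: 10.3
t: 38.52
ee_pos: [0.4777, -0.2599, 0.2099]
tool_rot: [-0.01, 1.0, -0.0, 0.0]
contact_force: [-1.1, 2.0, 0.1]
width: 0.047
gripper_force: 0.0
  knob 122 [0.4924 0.0276 0.0497]
  knob 169 [ 0.4928 -0.024   0.05  ]
  knob 163 [ 0.4942 -0.0773  0.0502]
wrist cov 9416 (array([ 493.5, -261. ]), array([ 90.7, 204.6]), 3.3) 0.0048
wrist bar 592 (array([ 491.9, -260.9]), array([13.8, 59.5]), 3.4) 0.0324
  knob 35 [0.491  0.0318 0.0518]
  knob 36 [ 0.493  -0.0222  0.0517]
  knob 38 [ 0.4939 -0.0752  0.0519]
top cov 2076 (array([ 494.5, -259.3]), array([107.6, 206. ]), 7.7) 0.0061
top bar 137 (array([ 491.4, -258.5]), array([14.5, 57.1]), 3.5) 0.0331
  knob 24 [0.4918 0.0306 0.0492]
  knob 27 [ 0.4929 -0.0232  0.0486]
  knob 30 [ 0.4939 -0.0773  0.0488]
side cov 3658 (array([ 492. , -261.3]), array([ 89.7, 205. ]), 3.1) 0.0036
side bar 196 (array([ 491.2, -262. ]), array([13.7, 59.2]), 4.3) 0.0311
t 38.7 pos [ 0.4786 -0.2561  0.2101] w 0.0468 F [-0.2 -0.1 -0.4] grip 0.0
turn [0.001 0.002 0.004] | 0.0 shift [0.3865 0.2895 0.0505] | 0.486 rows>= 2.0 1.0
```

View pics/c_wrist.png

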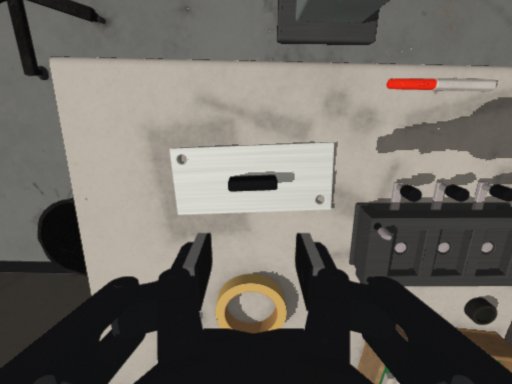

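All three knobs are down and the pockets empty: bores at (400,248), (444,248), (487,248). The cover has been knocked to the image position (253,180) and now lies at about (0.493,−0.261), yaw 3.4°. I'll refine the fixture pose and work out the q7 turn.

```bash
python3 - <<'E'
from meas import *
for n in ("w_fix1","top","side","c_wrist"):
    D=np.load(n+".npz"); W=D["W"]
    m=top_layer(W,(.508,.65,-.15,.12),.048,.058).astype(np.uint8); k,l,st,_=cv2.connectedComponentsWithStats(m); i=1+np.argmax(st[1:,4]); P=W[l==i]; print(n,"fix",len(P),rect(P),np.median(P[:,2]).round(4))
    for z0 in(.066,.069,.071):
        m=top_layer(W,(.5,.65,-.15,.12),z0,.085)
        for s in(0,1):
            mm=m&((W[...,1]>0)==s); Q=W[mm]
            if len(Q)>2: print("  pin",z0,len(Q),Q.mean(0).round(4),((Q.max(0)+Q.min(0))/2).round(4),(np.ptp(Q,0)*1000).round(1))
print(state()["joints"].round(2))
E
python3 go.py .4922 -.261 .12 93.4;python3 go.py .4922 -.261 .12 -86.6
```

```text
w_fix1 fix 10220 (array([565.7, -20.2]), array([ 92.4, 204.6]), 1.4) 0.0535
  pin 0.066 54 [ 0.5372 -0.1079  0.0697] [ 0.5377 -0.1088  0.0695] [8.8 9.3 6.9]
  pin 0.066 32 [0.5914 0.0679 0.069 ] [0.5914 0.0682 0.069 ] [4.9 8.5 5.9]
  pin 0.069 34 [ 0.5373 -0.1083  0.071 ] [ 0.5377 -0.1091  0.071 ] [6.9 7.  3.9]
  pin 0.069 15 [0.5917 0.0679 0.0706] [0.592  0.0678 0.0705] [2.8 5.9 2.9]
  pin 0.071 19 [ 0.5377 -0.1085  0.072 ] [ 0.5377 -0.1083  0.0721] [6.2 4.5 1.7]
  pin 0.071 5 [0.5916 0.0675 0.0716] [0.5917 0.0677 0.0716] [1.5 2.4 0.6]
top fix 2716 (array([565.1, -20.6]), array([ 93.4, 202.2]), 1.3) 0.0547
  pin 0.066 13 [ 0.5367 -0.1084  0.0709] [ 0.5372 -0.1088  0.0717] [6.8 7.3 6.6]
  pin 0.066 12 [0.5924 0.0688 0.0707] [0.593  0.0693 0.0713] [7.4 7.3 7.5]
  pin 0.069 10 [ 0.5371 -0.1091  0.0715] [ 0.5372 -0.1088  0.072 ] [6.8 7.3 5.9]
  pin 0.069 7 [0.5925 0.0679 0.0725] [0.5929 0.0679 0.0728] [5.7 4.5 4.4]
  pin 0.071 5 [ 0.5372 -0.1082  0.0732] [ 0.5378 -0.1074  0.0731] [4.5 4.5 3.8]
  pin 0.071 5 [0.5925 0.0688 0.0732] [0.5929 0.069  0.0734] [5.7 2.3 3.3]
side fix 2004 (array
[... 295 characters left out ...]
 6100 (array([565.8, -30.4]), array([ 93. , 185.8]), 1.2) 0.0533
  pin 0.066 55 [ 0.5368 -0.1103  0.0694] [ 0.5376 -0.11    0.0694] [8.1 7.5 6.7]
  pin 0.069 32 [ 0.5371 -0.1099  0.0708] [ 0.5375 -0.1098  0.0709] [6.  7.  3.8]
  pin 0.071 15 [ 0.5374 -0.1096  0.0717] [ 0.5376 -0.1098  0.0719] [5.5 4.7 1.7]
[ 0.45  0.68 -0.04  1.63  0.03  0.82  2.  ]
t 38.7 pos [ 0.4786 -0.2561  0.2101] w 0.0468 F [-0.2 -0.1 -0.4] grip 0.0
turn [-0.000e+00  2.000e-03 -3.066e+00] | 3.07 shift [ 0.0283 -0.0664  0.4505] | 0.456 rows>= 2.0 9.0
t 38.7 pos [ 0.4786 -0.2561  0.2101] w 0.0468 F [-0.2 -0.1 -0.4] grip 0.0
turn [2.000e-03 0.000e+00 2.934e+00] | 2.93 shift [-0.0283  0.0664  0.4505] | 0.456 rows>= 2.0 9.0
```

```bash
python3 -m jog '[[[0,0,0],[0,0,0.326],0.1],[[0,0,0],[0,0,0.326],0.1],[[0,0,0],[0,0,0.326],0.1],[[0,0,0],[0,0,0.326],0.1],[[0,0,0],[0,0,0.326],0.1],[[0,0,0],[0,0,0.326],0.1],[[0,0,0],[0,0,0.326],0.1],[[0,0,0],[0,0,0.326],0.1]]' >/dev/null; python3 -m jog '[[[0,0,0],[0,0,0.326],0.1],[[-0.028,0.066,0],[0,0,0],0.1],[[0,0,0.1],[0,0,0],0.1],[[0,0,0],[0,0,0],0.1],[[0,0,0],[0,0,0],0.1]]'; python3 go.py .4922 -.261 .1 -86.6; python3 - <<'E'
from meas import *
rgb,W=cloud("wrist"); g=rgb.astype(int).sum(-1)/3
for nm,z0,z1 in(("cov",.001,.0095),("bar",.024,.045)):
        m=(top_layer(W,(.3,.65,-.5,-.12),z0,z1)&((g>140) if nm=="cov" else (g<90))).astype(np.uint8)
        k,l,st,_=cv2.connectedComponentsWithStats(m); i=1+np.argmax(st[1:,4]); P=W[l==i]; print(nm,len(P),rect(P),np.median(P[:,2]).round(4))
E
```

```text
t: 40.3
ee_pos: [0.4923, -0.2613, 0.1908]
tool_rot: [0.686, 0.728, 0.001, 0.0]
contact_force: [-0.5, 0.8, -0.2]
width: 0.0386
gripper_force: 0.0
t 40.3 pos [ 0.4923 -0.2613  0.1908] w 0.0386 F [-0.5  0.8 -0.2] grip 0.0
turn [ 0.003 -0.    -0.   ] | 0.0 shift [ 1.300e-03 -2.000e-04  4.539e-01] | 0.454 rows>= 2.0 1.0
cov 11094 (array([ 493.7, -261. ]), array([ 89.5, 203.7]), 3.4) 0.0049
bar 608 (array([ 492.2, -260.2]), array([12.5, 58.2]), 3.6) 0.0327
```

```bash
python3 -m jog '[[[0,0,0.23],[0,0,0],0.1],[[0,0,0.22],[0,0,0],0.1],[[0,0,0.2],[0,0,0],0.1],[[0,0,0.15],[0,0,0],0.1],[[0,0,0.09],[0,0,0],0.1],[[0,0,0],[0,0,0],0.1]]'; python3 go.py .4925 -.261 .011 -86.6
```

```text
t: 41.1
ee_pos: [0.4921, -0.2615, 0.0119]
tool_rot: [0.686, 0.728, 0.0, -0.0]
contact_force: [0.5, -0.7, 0.0]
width: 0.0383
gripper_force: 0.0
t 41.1 pos [ 0.4921 -0.2615  0.0119] w 0.0383 F [ 0.5 -0.7  0. ] grip 0.0
turn [ 0.001 -0.001 -0.002] | 0.0 shift [0.0023 0.002  0.0046] | 0.006 rows>= 1.0 1.0
```

```bash
python3 -m jog '[[[0,0,0],[0,0,0],0.6],[[0,0,0],[0,0,0],1],[[0,0,0],[0,0,0],1],[[0,0,0],[0,0,0],1],[[0,0,0],[0,0,0],1],[[0,0,0],[0,0,0],1]]' 100; python3 -m jog '[[[0,0,-0.05],[0,0,0],1],[[0,0,-0.1],[0,0,0],1],[[0,0,-0.15],[0,0,0],1],[[0,0,-0.15],[0,0,0],1],[[0,0,-0.12],[0,0,0],1],[[0,0,0],[0,0,0],1],[[0,0,0],[0,0,0],1]]'; python3 go.py .565 -.0205 .12 -88.6
```

```text
t: 41.85
ee_pos: [0.4928, -0.2618, 0.0136]
tool_rot: [0.686, 0.728, 0.001, 0.001]
contact_force: [-1.7, 1.7, 11.6]
width: 0.012
gripper_force: 99.2
t: 42.72
ee_pos: [0.492, -0.2613, 0.1257]
tool_rot: [0.686, 0.728, 0.0, -0.0]
contact_force: [0.7, 0.6, -3.0]
width: 0.0116
gripper_force: 98.1
t 42.7 pos [ 0.492  -0.2613  0.1257] w 0.0116 F [ 0.7  0.6 -3. ] grip 98.1
turn [ 0.001 -0.002  0.066] | 0.07 shift [1.1947 0.3945 0.0286] | 1.258 rows>= 5.0 1.0
```

```bash
python3 -m jog '[[[0,0,0],[0,0,0.066],1],[[0.15,0.05,0],[0,0,0],1],[[0.2,0.066,0],[0,0,0],1],[[0.2,0.066,0],[0,0,0],1],[[0.2,0.066,0],[0,0,0],1],[[0.2,0.066,0],[0,0,0],1],[[0.2,0.066,0],[0,0,0],1]]'; python3 -m jog '[[[0.03,0,0],[0,0,0],1],[[0,0,0],[0,0,0],1]]'; python3 go.py .5651 -.0213 .115 -88.6; cat > cv.py <<'E'
from meas import *
for n in("wrist","top","side"):
    rgb,W=cloud(n); np.savez("d_"+n,rgb=rgb,W=W); save("d_"+n,rgb); g=rgb.astype(int).sum(-1)/3; zc=state()["ee_pos"][2]-.0136
    for nm,z0,z1 in(("cov",zc-.004,zc+.012),("bar",zc+.018,zc+.045)):
        m=(top_layer(W,(.48,.65,-.2,.15),z0,z1)&((g>140) if nm=="cov" else (g<60))).astype(np.uint8)
        m=cv2.morphologyEx(m,cv2.MORPH_CLOSE,np.ones((3,3)))&~np.isnan(W[...,0])
        k,l,st,_=cv2.connectedComponentsWithStats(m.astype(np.uint8)); 
        if k<2: continue
        i=1+np.argmax(st[1:,4]); P=W[l==i]; print(n,nm,len(P),rect(P),np.median(P[:,2]).round(4))
E
python3 cv.py
```

```text
t: 43.6
ee_pos: [0.5626, -0.0284, 0.1257]
tool_rot: [0.699, 0.715, 0.0, -0.0]
contact_force: [1.8, 0.4, -3.2]
width: 0.0121
gripper_force: 98.0
t: 43.85
ee_pos: [0.5621, -0.0241, 0.1258]
tool_rot: [0.699, 0.715, 0.0, 0.0]
contact_force: [0.5, -0.6, -1.6]
width: 0.0121
gripper_force: 98.0
t 43.9 pos [ 0.5621 -0.0241  0.1258] w 0.0121 F [ 0.5 -0.6 -1.6] grip 98.0
turn [ 0.     0.    -0.002] | 0.0 shift [0.0134 0.0154 0.0542] | 0.058 rows>= 1.0 1.0
wrist cov 4955 (array([591.4,  14.4]), array([ 29.7, 130.2]), 1.3) 0.1171
wrist bar 3071 (array([563. , -22.7]), array([15.2, 59.8]), 3.1) 0.145
top cov 942 (array([562.7, -89.6]), array([87.8, 87.2]), 0.9) 0.1185
side cov 1544 (array([561.9, -37.8]), array([ 88.7, 181.4]), 1.3) 0.1158
side bar 91 (array([562.2, -37.3]), array([38.8, 12.8]), 85.1) 0.1436
```

```bash
python3 - <<'E'
import cv2,numpy as np
a=cv2.imread('pics/d_wrist.png'); b=cv2.imread('pics/d_top.png')[110:260,170:370]; b=cv2.resize(b,(512,384),interpolation=cv2.INTER_CUBIC)
cv2.imwrite('pics/d.png',cv2.resize(np.hstack([a,b]),(800,300)))
E
```

```text
(no output)
```

View pics/d.png

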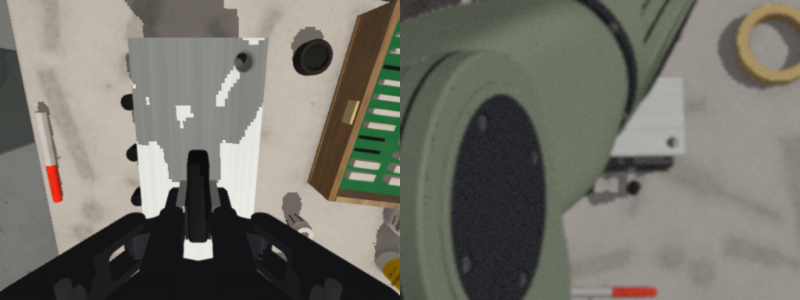

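Left: the wrist view has the cover held straight, far hole at about (244,62) (shown at 0.78×). Right: the top crop has the other hole at about (672,142). I'll locate both holes on the cover's plane.

```bash
cat > hole.py <<'E'
from h import *
import sys
s=state(); ztop=s["ee_pos"][2]-.0136+.006; Rt=R.from_euler("Z",1.3,degrees=True)
c0=s["ee_pos"]+[.0003,.0009,0]
for n,hx,hy in(("wrist",30,88),("top",-30,-88),("side",-30,-88),("side",30,88)):
    rgb,_=snapshot(n); g=cv2.cvtColor(rgb,cv2.COLOR_RGB2GRAY); ci=camera_info(n); K=np.array(ci["camera_matrix"])
    if n=="wrist":
        T=np.eye(4);T[:3,:3]=R.from_quat(s["tool_rot"]).as_matrix();T[:3,3]=s["ee_pos"]; M=T@np.array(ci["hand_eye"])
    else: M=np.linalg.inv(np.array(ci["view"]))
    # rectify a 40x40 mm patch of the cover plane at the predicted hole (0.25 mm px; rows +x, cols +y)
    p=c0+Rt.apply([hx/1e3,hy/1e3,0]); a=np.arange(-18,18,.25)/1e3
    X,Y=np.meshgrid(p[0]+a,p[1]+a,indexing="ij"); P=np.stack([X,Y,np.full_like(X,ztop),np.ones_like(X)],-1)@np.linalg.inv(M).T
    u=K[0,0]*P[...,0]/P[...,2]+K[0,2]; v=K[1,1]*P[...,1]/P[...,2]+K[1,2]
    q=cv2.remap(rgb,u.astype(np.float32),v.astype(np.float32),cv2.INTER_CUBIC); cv2.imwrite(f"pics/hole_{n}_{hx}.png",cv2.resize(q[...,::-1],None,fx=2,fy=2))
    print(n,hx,"pred",p.round(4))
ims=[cv2.imread(f"pics/hole_{n}.png") for n in("wrist_30","top_-30","side_-30","side_30")]
cv2.imwrite("pics/holes.png",cv2.resize(np.hstack(ims),(800,200)))
E
python3 hole.py
```

```text
wrist 30 pred [0.5905 0.0645 0.1262]
top -30 pred [ 0.5345 -0.1128  0.1262]
side -30 pred [ 0.5345 -0.1128  0.1262]
side 30 pred [0.5905 0.0645 0.1262]
```

View pics/holes.png

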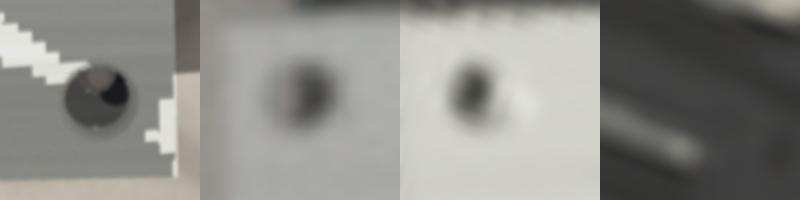

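The rectified patches put the holes within 0.5 mm of prediction in the wrist and top views; the side view's offset fits its known bias. I'll shift and lower to just above the pin tips.

```bash
python3 go.py .5654 -.0207 .093 -88.7
```

```text
t 44.2 pos [ 0.5624 -0.0244  0.1263] w 0.0119 F [-0.2  0.1 -3.5] grip 98.0
turn [ 0.002 -0.001  0.001] | 0.0 shift [0.018  0.0156 0.1663] | 0.168 rows>= 1.0 1.0
```

```bash
python3 -m jog '[[[0.018,0.0156,0.05],[0,0,0],1],[[0,0,0.08],[0,0,0],1],[[0,0,0.035],[0,0,0],1],[[0,0,0],[0,0,0],1],[[0,0,0],[0,0,0],1]]'; python3 go.py .5654 -.0207 .093 -88.7; python3 hole.py; python3 -c "
import cv2
cv2.imwrite('pics/h2.png',cv2.imread('pics/holes.png')[:,:600])"
```

```text
t: 44.82
ee_pos: [0.5656, -0.0202, 0.0935]
tool_rot: [0.699, 0.716, 0.001, 0.0]
contact_force: [0.2, 0.6, -3.3]
width: 0.0116
gripper_force: 98.0
t 44.8 pos [ 0.5656 -0.0202  0.0935] w 0.0116 F [ 0.2  0.6 -3.3] grip 98.0
turn [ 0.002 -0.001  0.002] | 0.0 shift [-0.0022 -0.001   0.0024] | 0.003 rows>= 1.0 1.0
wrist 30 pred [0.5939 0.0693 0.0935]
top -30 pred [ 0.5379 -0.108   0.0935]
side -30 pred [ 0.5379 -0.108   0.0935]
side 30 pred [0.5939 0.0693 0.0935]
```

View pics/h2.png

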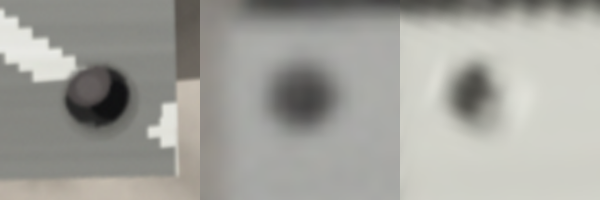

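Pin tip at (90,85) inside the hole at (98,97) in the wrist patch. After the parallax correction (−13, −6 px) they agree within 0.3 mm. Lowering in steps while watching the force.

```bash
python3 -m jog '[[[0,0,0.02],[0,0,0],1],[[0,0,0.02],[0,0,0],1],[[0,0,0.01],[0,0,0],1],[[0,0,0],[0,0,0],1]]'; python3 -m jog '[[[0,0,0.015],[0,0,0],1],[[0,0,0.015],[0,0,0],1],[[0,0,0],[0,0,0],1]]'
```

```text
t: 45.52
ee_pos: [0.5654, -0.0201, 0.0831]
tool_rot: [0.699, 0.716, 0.0, 0.0]
contact_force: [-0.0, -0.7, -2.4]
width: 0.0116
gripper_force: 98.0
t: 45.9
ee_pos: [0.5654, -0.0201, 0.077]
tool_rot: [0.699, 0.716, 0.0, -0.0]
contact_force: [-0.7, 0.7, -2.2]
width: 0.0116
gripper_force: 98.0
```

```bash
python3 -m jog '[[[0,0,0.015],[0,0,0],1],[[0,0,0.015],[0,0,0],1],[[0,0,0],[0,0,0],1]]'; python3 -m jog '[[[0,0,0.008],[0,0,0],1],[[0,0,0.005],[0,0,0],1],[[0,0,0],[0,0,0],1]]'
```

```text
t: 46.28
ee_pos: [0.5654, -0.0201, 0.071]
tool_rot: [0.699, 0.716, 0.0, 0.0]
contact_force: [-0.2, 0.6, -2.7]
width: 0.0117
gripper_force: 98.0
t: 46.65
ee_pos: [0.5655, -0.0201, 0.0686]
tool_rot: [0.699, 0.716, 0.0, 0.0]
contact_force: [-1.0, 0.4, -2.5]
width: 0.0119
gripper_force: 98.3
```

```bash
python3 -m jog '[[[0,0,0.004],[0,0,0],1],[[0,0,0],[0,0,0],1]]'; python3 -m jog '[[[0,0,0.003],[0,0,0],1],[[0,0,0],[0,0,0],1]]'
```

```text
t: 46.9
ee_pos: [0.5656, -0.0201, 0.0686]
tool_rot: [0.699, 0.716, 0.001, 0.0]
contact_force: [-3.5, 1.7, 13.8]
width: 0.0118
gripper_force: 100.3
t: 47.15
ee_pos: [0.5656, -0.0201, 0.0685]
tool_rot: [0.699, 0.716, 0.001, 0.0]
contact_force: [-7.7, 3.0, 27.5]
width: 0.0117
gripper_force: 102.1
```

Seated at z = 0.0685, as predicted. Releasing, retreating and checking everything.

```bash
python3 -m jog '[[[0,0,-0.004],[0,0,0],0.6],[[0,0,0],[0,0,0],0.3],[[0,0,0],[0,0,0],0.1],[[0,0,0],[0,0,0],0.1],[[0,0,-0.1],[0,0,0],0.1],[[0,0,-0.25],[0,0,0],0.1],[[0,0,-0.3],[0,0,0],0.1],[[0,0,-0.3],[0,0,0],0.1]]'; python3 -m jog '[[[0.25,0.25,-0.1],[0,0,0],0.1],[[0.2,-0.2,-0.1],[0,0,0],0.1],[[0.2,-0.2,0],[0,0,0],0.1],[[0.2,-0.2,0],[0,0,0],0.1],[[0.2,-0.2,0],[0,0,0],0.1],[[0,-0.2,0],[0,0,0],0.1],[[0,0,0],[0,0,0],0.1],[[0,0,0],[0,0,0],0.1]]'; python3 - <<'E'
from meas import *
for n in ("top","side"):
    rgb,W=cloud(n); save("f_"+n,rgb); g=rgb.astype(int).sum(-1)/3
    for y in (.033,-.02,-.074):
        Q=W[top_layer(W,(.475,.508,y-.02,y+.02),.042,.08)]
        if len(Q): print("  knob",len(Q),np.median(Q,0).round(4))
    m=(top_layer(W,(.505,.65,-.2,.15),.053,.07)&(g>120)).astype(np.uint8);k,l,st,_=cv2.connectedComponentsWithStats(m); i=1+np.argmax(st[1:,4]);P=W[l==i]
    A=np.c_[P[:,:2],np.ones(len(P))]; f=np.linalg.lstsq(A,P[:,2],rcond=None)[0]
    print(n,len(P),rect(P),np.median(P[:,2]),np.degrees(f[:2]))
a=cv2.imread('pics/f_top.png')[110:270,100:440]; b=cv2.imread('pics/f_side.png')[110:300,150:350]
cv2.imwrite('pics/f.png',np.hstack([cv2.resize(a,(480,226),interpolation=2),cv2.resize(b,(238,226),interpolation=2)]))
E
python3 pl.py
```

```text
t: 48.15
ee_pos: [0.565, -0.0202, 0.26]
tool_rot: [0.699, 0.716, 0.0, 0.0]
contact_force: [0.5, 0.5, -0.1]
width: 0.0385
gripper_force: 0.0
t: 49.15
ee_pos: [0.4035, 0.1785, 0.2952]
tool_rot: [0.699, 0.716, 0.001, 0.0]
contact_force: [0.1, -0.3, 0.5]
width: 0.0381
gripper_force: 0.0
  knob 37 [0.4903 0.0318 0.0522]
  knob 36 [ 0.4931 -0.0221  0.052 ]
  knob 38 [ 0.4937 -0.0751  0.0515]
top 2797 (array([566.2, -19.3]), array([ 90.8, 203.5]), 1.3) 0.06116692686327596 [-0.16785389 -0.0372781 ]
  knob 31 [0.4915 0.0283 0.0483]
  knob 36 [ 0.4928 -0.0254  0.0486]
  knob 38 [ 0.4936 -0.0785  0.0486]
side 1958 (array([564.8, -19.8]), array([ 89.2, 208.1]), 1.2) 0.05835566864121805 [-0.1014662   0.01806432]
wrist 1341 (array([30.3, -0.5]), array([58.5, 35.7]), 0.2) lo [  1.6 -18.   10.2] hi [59.5 16.9 24.4] tilt x,y deg [-1.5 -0.3] z@30 22.4
side 214 (array([28.8, -1.5]), array([56.5, 40.4]), 2.6) lo [  1.8 -20.9   5.7] hi [56.8 16.3 23.7] tilt x,y deg [-0.8 13. ] z@30 20.0
```

View pics/f.png

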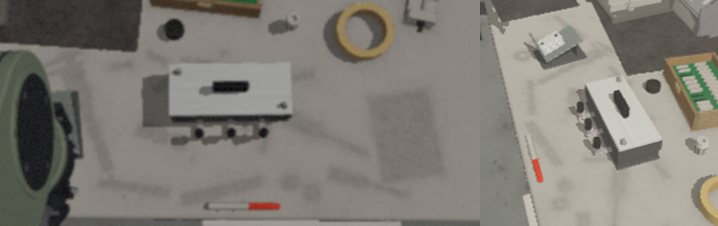

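The cover lies flush at (230,90) with both pins through its holes: top at 61 mm, tilt under 0.2°. The knobs are down, the stack is on the rack, and the loupe, collet and marker look where they started. Signing off.

```bash
python3 -c "
from station import *
print(sign_off())"
```

```text
the job is handed in; nothing more can be done
None
```

I handed the job in at about 50 s of the 210 s: both plates (b and c; pocket a was empty) are stacked flat on the rack against the stop, the cover is flush over its two pins, all the rods are down, and I saw no change in the loupe, collet or marker.

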